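# Load the ink bottle roller and set its timer

## Task

Mix the settled stamp ink: lay every ink bottle on its side on the two rollers of the bottle roller, lengthwise along the rollers and caps pointing either way. Then turn the timer dial to three clicks per bottle, counted from the zero mark (6 for two bottles, 9 for three), and last press the green start button fully down and let go, so that all bottles lie free on the rollers and the dial stays at its setting. Leave the stamp pad and the wooden hand stamp where they are.

Things in the scene. Friction and masses are not known exactly. Their poses are not given: they have to be found in the camera images.
- bottle_1: white stamp-ink bottle, purple label and nozzle cap, 40 g, 82 mm tall: round body 33 mm across from 0 to about 45 mm, shoulder narrowing up to 60 mm, cap 16 mm across from 60 to 82 mm. Origin: centre of its underside; z runs along it to the cap. Starts standing on the desk; may be absent (two or three are there). Light: it may topple if knocked
- bottle_2: white stamp-ink bottle, purple label and nozzle cap, 40 g, 82 mm tall: round body 33 mm across from 0 to about 45 mm, shoulder narrowing up to 60 mm, cap 16 mm across from 60 to 82 mm. Origin: centre of its underside; z runs along it to the cap. Starts standing on the desk; may be absent (two or three are there). Light: it may topple if knocked
- bottle_3: white stamp-ink bottle, purple label and nozzle cap, 40 g, 82 mm tall: round body 33 mm across from 0 to about 45 mm, shoulder narrowing up to 60 mm, cap 16 mm across from 60 to 82 mm. Origin: centre of its underside; z runs along it to the cap. Starts standing on the desk; may be absent (two or three are there). Light: it may topple if knocked
- roller: fixed bottle roller. Grey base 70 (x) x 310 (y) x 20 mm high; above it two black fixed rubber rollers along y, 8 mm thick, 280 mm long, axes 52 mm above the desk at x = -11 and +11 mm: together 30 mm wide, open to both sides. White end brackets at y = +-145 mm, 46 mm wide, 61 mm high. Takes three bottles end to end (90 mm pitch suits). Origin: centre of the underside, z up
- roller_bed (a point): the middle of the rollers at the height of the axis of a bottle lying on them: 69.5 mm above the desk; frame axes as roller. Fixed things round the work: a wall at world x = 0.68; a tall desk lamp with its foot at about (0.55, 0.53); a flat paper pile, less than 75 mm high, at y below -0.17, x 0.34 to 0.59
- timer: timer unit, standing loose on the desk (0.9 kg): grey box, x -78 to +82, 105 wide (y), 40 mm high, white top. Dial at x = +30 mm, green start button at x = -45 mm, both at y = 0. Origin: on the desk, z up. Round the dial 11 marks 30 degrees apart, clockwise from above: 0 is green, on the +x side of the dial; 3, 6 and 9 are long and red, the others short and black
- dial (a joint): angle of the black timer dial, rad: 0 at the zero mark, growing clockwise seen from above; click stops every 0.5236 rad (30 degrees) from click 0 to 10, end stops just past both. About 0.1 N m lifts it out of a click; let go, it snaps to the nearest one. Starts at click 0, 1 or 2; turns both ways
- dial_grip (a point): on the dial's axis, in its grip bar, 74 mm above the desk. The bar is 52 mm long, 14 mm thick, its top 86 mm above the desk; it stands on a disc 66 mm across whose top is 50 mm above the desk. The point turns with the dial: its x axis runs along the bar to the pointer end
- dial_pointer (a point): the white pointer end of the dial's bar, on top, 26 mm from the axis
- start (a joint): travel of the green start button in m: 0 up, 0.006 fully down (5 N); it springs back
- start_top (a point): middle of the top face of the green start button (26 mm across)
- stamp_pad: dark flat stamp pad tin, 76x118x18 mm; a bystander, leave it where it is. Origin: centre of its underside
- wood_stamp: wooden hand stamp with a red-brown knob, standing, 27x48x66 mm; a bystander, leave it where it is. Origin: centre of its underside

How it is judged:
On the way, in this order (a step that is already met when the one before it is completed fails the run):
1. every bottle lies lengthwise on the rollers, let go (x of bottle_1 in the frame of roller between -0.01 and 0.01 m and y of bottle_1 in the frame of roller between -0.14 and 0.14 m and z of bottle_1 in the frame of roller between 0.062 and 0.077 m and angle between the z axis of each of bottle_1, bottle_2, bottle_3 and the y axis of roller, either way round below 0.12 rad and linear speed of each of bottle_1, bottle_2, bottle_3 below 0.03 m/s and contact force between each of bottle_1, bottle_2, bottle_3 and the fingers below 0.1 N and x of bottle_2 in the frame of roller between -0.01 and 0.01 m and y of bottle_2 in the frame of roller between -0.14 and 0.14 m and z of bottle_2 in the frame of roller between 0.062 and 0.077 m and x of bottle_3 in the frame of roller between -0.01 and 0.01 m and y of bottle_3 in the frame of roller between -0.14 and 0.14 m and z of bottle_3 in the frame of roller between 0.062 and 0.077 m), for 0.3 s.
2. the dial stands at three clicks per bottle, let go ((height (world z) of bottle_1 above -9 m or value of joint dial between 3.01159 and 3.27159 rad) and (height (world z) of bottle_2 above -9 m or value of joint dial between 3.01159 and 3.27159 rad) and (height (world z) of bottle_3 above -9 m or value of joint dial between 3.01159 and 3.27159 rad) and ((height (world z) of bottle_1 below -9 m and value of joint dial above -9 rad) or (height (world z) of bottle_2 below -9 m and value of joint dial above -9 rad) or (height (world z) of bottle_3 below -9 m and value of joint dial above -9 rad) or value of joint dial between 4.58239 and 4.84239 rad) and velocity of joint dial between -0.05 and 0.05 rad/s and contact force between dial and the fingers below 0.1 N), for 0.3 s.
3. the start button is pressed fully down (value of joint start above 0.0048 m), for 0.05 s.
At the end, for the whole second after the job is handed in: Every bottle present lies let go on the rollers: axis within 0.12 rad of theirs, base centre within 10 mm of their middle line, 62-77 mm above the desk. Dial at rest within 0.13 rad of click 6 (two bottles) or 9 (three). Start button, pressed after that (4.8 of 6 mm at least), is up again (all of step 1 and (height (world z) of bottle_1 above -9 m or value of joint dial between 3.01159 and 3.27159 rad) and (height (world z) of bottle_2 above -9 m or value of joint dial between 3.01159 and 3.27159 rad) and (height (world z) of bottle_3 above -9 m or value of joint dial between 3.01159 and 3.27159 rad) and ((height (world z) of bottle_1 below -9 m and value of joint dial above -9 rad) or (height (world z) of bottle_2 below -9 m and value of joint dial above -9 rad) or (height (world z) of bottle_3 below -9 m and value of joint dial above -9 rad) or value of joint dial between 4.58239 and 4.84239 rad) and velocity of joint dial between -0.05 and 0.05 rad/s and value of joint start below 0.002 m); the robot touches nothing.
It fails at once if the stamp pad is moved more than 40 mm (distance of stamp_pad from where it was at the start of the episode above 0.04 m).
It fails at once if the wood stamp is moved more than 40 mm (distance of wood_stamp from where it was at the start of the episode above 0.04 m).
Of bottle_1, bottle_2, bottle_3 only 2 to 3 are there at a start; the rules pass over those that are not, and their reading is None.
At some moment in a run one of timer may be knocked a few centimetres aside while the robot is not near it.
It also fails if it takes over 210 s, if anything falls off the work surface, if the arm or the gripper's body presses on something with over 40 N, if the wrist force passes 120 N, or if a joint passes its speed limit or range.

## Robot

A 6-joint arm with a two-finger parallel gripper is mounted at the origin on the work surface; the furniture and walls round the work are solid. World frame = base frame: x ahead of the robot, y to its left, z up, the work surface at z = 0. Lengths are in m, angles in rad, forces in N, time in s.
With the tool pointing down it reaches from about 0.25 to 0.725 m from the base axis. Payload 4 kg.
Tool frame: the origin (TCP) lies at the very end of the fingers, on their centre line; the grasp point (between the pads) lies 19 mm behind it; x points along the fingers, y is the direction in which the jaws open and shut, and the axes are right-handed (so a half turn about x gives the same grasp; the last joint's range is limited). The gripper opens to 85 mm and grips with 20 to 120 N. Pads are 22 mm wide; open, the fingers measure 114 mm over their backs; the gripper's body (76 mm by 85 mm) begins 54 mm behind the grasp point. The pads swing forward as they close: fully open they stand 13 mm farther back than shut.
Start: joints at [1.248, 0.241, 0.005, 1.335, 0, 1.571], TCP at [0.159, 0.474, 0.231] pointing down, gripper open.
Joint ranges: [-2.72, 2.72], [-1.05, 1.87], [-1.09, 1.28], [-1.99, 2.15], [-1.42, 1.44], [-3.14, 3.14]. Speed limits (rad/s): [2.79, 2.79, 3.14, 3.14, 3.14, 3.14].

## Interface

Orientations are given as a unit quaternion [x, y, z, w].
In Python, from workcell import get_obs, camera, job_done gives the robot as it stands. The module is installed in compiled form; this text tells all that it offers.
- The arm moves only by the tool arm_command, never from a script. Its argument "motion" is a list of rows, each an object of numbers: "x", "y", "z": the shift along the tool's x, y, z in m; "roll": the turn about the tool's x in rad; "fingers": the opening, from 0 (shut) to 1 (fully open). A call has 1 to 20 rows; each row shifts and turns the pose as measured when the row begins, along the tool's axes as they then stand; what a row does not reach is not made up. A row lasts 1/12 s, in which the tool goes at most 41.7 mm and 7.16 degrees, less where a joint would pass 70% of its speed; a pose out of reach is approached as far as the arm can. A call is refused whole if a number of a shift passes 0.0417 or a number of a turn 0.125, either way. A call with a gripper value outside its range is refused whole. The fingers move at their own pace and stop on an object; the grip force is fixed at half the most. Time passes only in rows, so rows that do not move let the fingers close. It gives the time, the measured TCP pose, the force and the opening at its end, in the units of the state.
- get_obs(): the state, without advancing time (a new reading comes with each control period).
- camera(name): name is "scene" or "side" or "wrist"; returns a dict with "frame" (480x640x3 uint8, red, green, blue), "intrinsics" (3x3 intrinsics, pixels), "rvec" (rotation vector, rad) and "tvec" (3), from world to camera coordinates, as OpenCV has them. Camera axes: x right, y down, z forward; pixel columns grow to the right and rows downward; lengths in m; the calibration is good to about 2 mm. A picture is of the moment at which its call begins. There is no depth.
- job_done(): hands the job in, once; it reports no verdict.
The state is a dict: "clock": time; "joint_pos": joint angles; "joint_vel": joint speeds; "tau": joint torques, N m; "eef_pos": TCP position; "tool_rot": TCP orientation; "ft_force": force on the tool from outside, world axes, zero at the start; "ft_torque": the same for the moment, N m; "grip_width": finger opening in m.
Only numpy, scipy, OpenCV 4.12 (cv2) and the standard library are available. Lean on these libraries where they do the work, as an engineer would, in place of code of your own. Each camera call takes 0.05 s, during which the arm holds its last target.

## Working session

There is one attempt and no reset: what is moved stays moved. The work goes in short steps, Python scripts to look and compute and a tool call to move; the robot and the scene stay as the last step left them, time stands still between calls to the robot, and variables do not carry over. Pictures are saved under pics/ and viewed, and the job is handed in when it is done.

Besides the shell and the picture viewer there is one more tool, called after ">>>" in YAML: its name, and indented under it one key for each argument. arm_command: Moves the arm, as the interface text tells. Its arguments: {"type":"object","properties":{"motion":{"type":"array","items":{"type":"object","properties":{"x":{"type":"number"},"y":{"type":"number"},"z":{"type":"number"},"roll":{"type":"number"},"fingers":{"type":"number"}}}}},"required":["motion"]}

```bash
mkdir -p pics; python3 - <<'E'
from workcell import *
import cv2
o=get_obs()
for k,v in o.items(): print(k,v)
for n in ["scene","side","wrist"]:
    c=camera(n); cv2.imwrite(f"pics/{n}0.png",c["frame"][:,:,::-1]); 
    R=cv2.Rodrigues(c["rvec"])[0]; print(n,c["intrinsics"],-R.T@c["tvec"].ravel())
E
```

```text
clock 0.0
joint_pos [ 1.24800601e+00  2.41399600e-01  3.74549436e-03  1.33519545e+00
 -1.26052816e-05  1.57082746e+00]
joint_vel [-0.00085361  0.00116836 -0.00098955 -0.00034883  0.00083985  0.00152622]
tau [ 3.47891355e-04 -3.72318327e+01  2.52407849e+01  1.70116522e-02
 -9.91597221e-05 -2.59610786e-07]
eef_pos [0.15841394 0.47358775 0.23042775]
tool_rot [ 0.11292239  0.69802736 -0.11435681  0.69780288]
ft_force [ 0.597698    0.60064033 -0.25964223]
ft_torque [-0.00245746  0.02883286  0.01838902]
grip_width 0.08547358791869544
scene [[605.58723477   0.         322.90450074]
 [  0.         605.58723477 238.82733538]
 [  0.           0.           1.        ]] [-0.44324564  1.14212027  0.98453801]
side [[460.42270908   0.         314.77933889]
 [  0.         460.42270908 240.12483186]
 [  0.           0.           1.        ]] [ 0.38344085 -0.86727888  0.5774048 ]
wrist [[360.68260354   0.         315.94394867]
 [  0.         360.68260354 231.8924278 ]
 [  0.           0.           1.        ]] [0.08035695 0.4994774  0.37280915]
```

View pics/scene0.png

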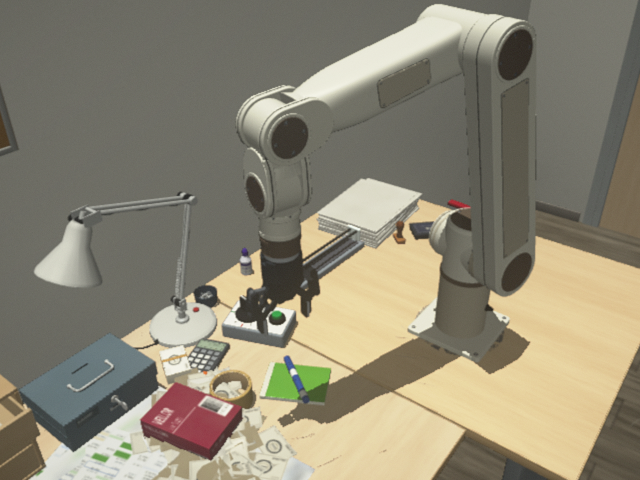

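View pics/side0.png

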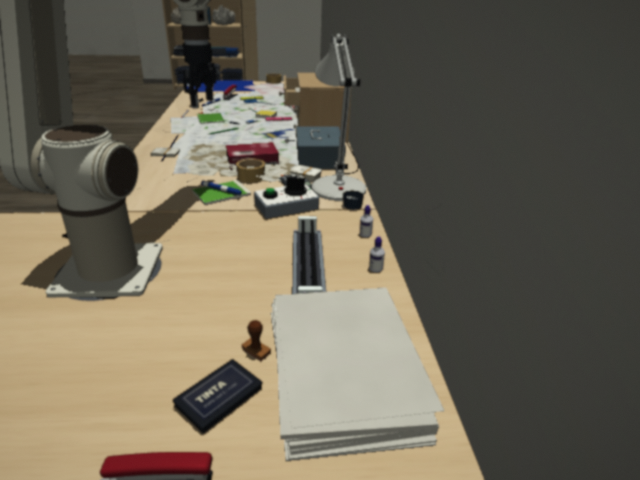

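View pics/wrist0.png

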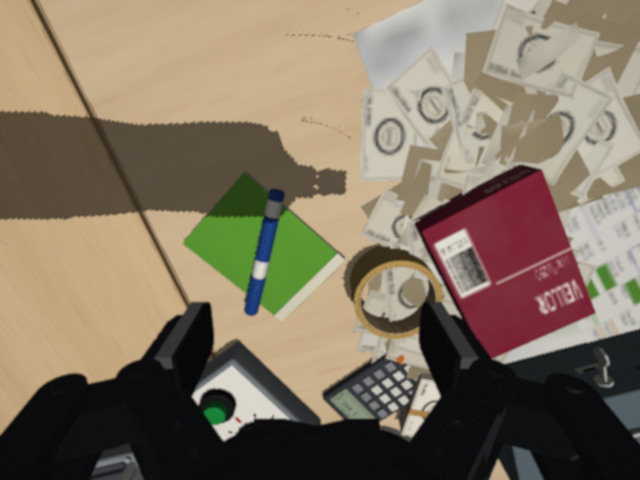

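Side view: two bottles at (378,257) and (366,222), the roller at about (308,255), and the timer at (285,200). In the scene view, one bottle is at (246,262) and the arm hides much of the rest. I'll zoom in and measure.

```bash
cat > h.py <<'E'
import numpy as np, cv2
from workcell import *
def ray(c,u,v):
    R=cv2.Rodrigues(np.array(c["rvec"],float))[0]; C=-R.T@np.array(c["tvec"],float).ravel()
    K=np.array(c["intrinsics"]); d=R.T@np.linalg.inv(K)@np.array([u,v,1.]); return C,d
def onz(c,u,v,z):
    C,d=ray(c,u,v); return (C+d*(z-C[2])/d[2])
def proj(c,P):
    return cv2.projectPoints(np.array(P,float).reshape(-1,3),np.array(c["rvec"],float),np.array(c["tvec"],float),np.array(c["intrinsics"],float),None)[0].reshape(-1,2)
def purple(c):
    h=cv2.cvtColor(c["frame"],cv2.COLOR_RGB2HSV)
    m=cv2.inRange(h,(125,70,20),(155,255,255))
    n,l,s,ce=cv2.connectedComponentsWithStats(m)
    return [(s[i],ce[i]) for i in range(1,n) if s[i][4]>8]
def crop(c,name,x0,y0,x1,y1,f):
    cv2.imwrite("pics/"+name,cv2.resize(c["frame"][y0:y1,x0:x1,::-1],None,fx=f,fy=f,interpolation=cv2.INTER_CUBIC))
E
python3 - <<'E'
from h import *
c=camera("side"); 
for s,ce in purple(c): print(s,ce,onz(c,*ce,0.071))
crop(c,"sc.png",240,160,400,310,5)
c=camera("scene"); 
for s,ce in purple(c): print(s,ce,onz(c,*ce,0.071))
E
```

```text
[224  84  13   8  18] [229.27777778  86.94444444] [0.12273969 1.52006169 0.071     ]
[365 206   5   8  31] [367.03225806 209.64516129] [0.59030201 0.14448275 0.071     ]
[376 237   5  10  42] [377.97619048 241.69047619] [ 0.58878601 -0.01199038  0.071     ]
[242 248   5   8  32] [244.21875 251.34375] [0.59364374 0.14325727 0.071     ]
```

View pics/sc.png

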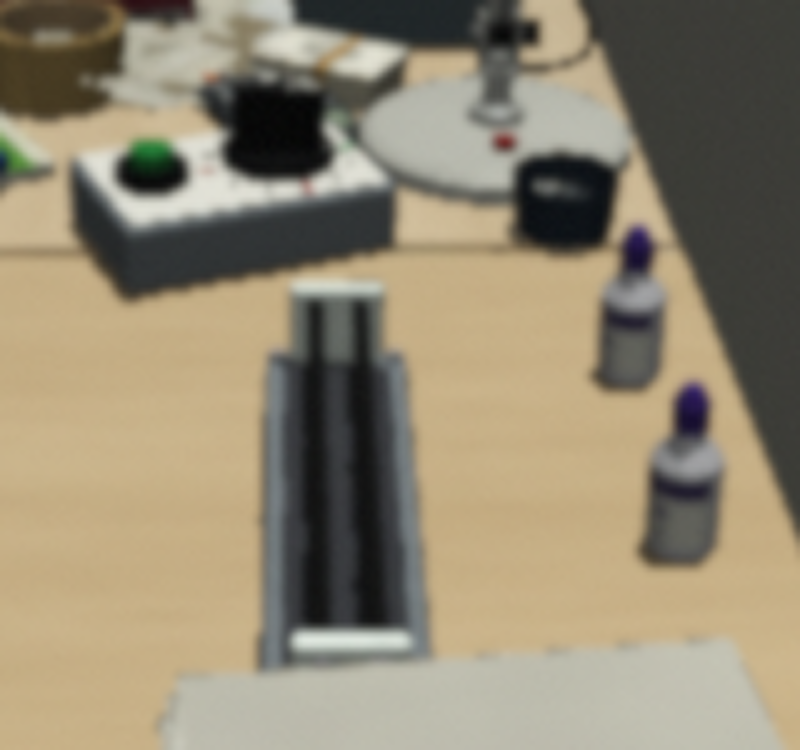

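```bash
python3 - <<'E'
from h import *
c=camera("side")
f=lambda u,v,z:print((u,v,z),onz(c,240+u/5-.4,160+v/5-.4,z).round(4))
f(291,288,.061);f(384,288,.061);f(291,638,.061);f(412,638,.061)
f(268,355,.02);f(404,355,.02)
print("timer top corners"); [f(u,v,.04) for u,v in((75,158),(128,232),(396,187),(340,118))]
f(152,152,.05)
crop(camera("scene"),"s2.png",210,200,370,350,5)
E
```

```text
(291, 288, 0.061) [0.4183 0.1267 0.061 ]
(384, 288, 0.061) [0.4636 0.1258 0.061 ]
(291, 638, 0.061) [ 0.4089 -0.1601  0.061 ]
(412, 638, 0.061) [ 0.4547 -0.1616  0.061 ]
(268, 355, 0.02) [0.4073 0.1337 0.02  ]
(404, 355, 0.02) [0.475  0.1321 0.02  ]
timer top corners
(75, 158, 0.04) [0.3035 0.328  0.04  ]
(128, 232, 0.04) [0.3359 0.2329 0.04  ]
(396, 187, 0.04) [0.4816 0.2868 0.04  ]
(340, 118, 0.04) [0.4556 0.3829 0.04  ]
(152, 152, 0.05) [0.3472 0.3133 0.05  ]
```

View pics/s2.png

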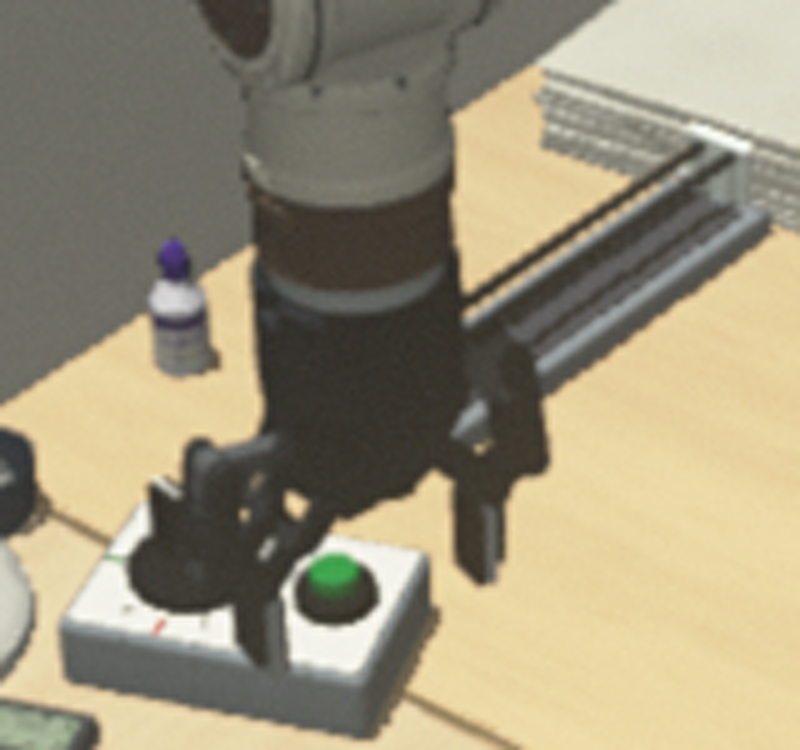

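The roller is centred near (0.4365, -0.017) with its y axis yawed about -0.03. The scene view shows a bottle at (180,310) in the crop. I'll write a planner helper that gives tool-frame deltas.

```bash
cat >> h.py <<'E'
from scipy.spatial.transform import Rotation as Ro
def pose():
    o=get_obs(); R=Ro.from_quat(o["tool_rot"]).as_matrix(); return np.array(o["eef_pos"]),R
def plan(*tg):
    """tg: list of (x,y,z,yaw or None) yaw=angle of tool y axis in world. prints translation in tool axes (old axes), then roll"""
    p,R=pose(); o=get_obs()
    yaw=np.arctan2(R[1,1],R[0,1]); print("t %.2f pos"%o["clock"],p.round(4),"yaw %.4f"%yaw,"j1 %.2f j6 %.2f"%(o["joint_pos"][0],o["joint_pos"][5]),"grip %.4f"%o["grip_width"],"tilt",R[:,0].round(3))
    for t in tg:
        d=R.T@(np.array(t[:3])-p); n=int(np.ceil(np.abs(d).max()/0.04))
        print("to",t,"d_tool",d.round(4),"rows",n,"per row",(d/max(n,1)).round(4),end=" ")
        p=np.array(t[:3])
        if t[3] is not None:
            dy=(t[3]-yaw+np.pi)%(2*np.pi)-np.pi
            dr=-dy  # tool x points down
            print("roll",round(dr,4),"rows",int(np.ceil(abs(dr)/0.12)),end="")
            yaw=t[3]; R=R@Ro.from_rotvec([dr,0,0]).as_matrix()
        print()
E
python3 - <<'E'
from h import *
p,R=pose(); print(R.round(3)); c=camera("wrist"); 
Rc=cv2.Rodrigues(c["rvec"])[0]; C=-Rc.T@c["tvec"].ravel(); print("cam in tool",R.T@(C-p), "cam axes in tool\n",(R.T@Rc.T).round(3))
plan((0.40,0.10,0.26,np.pi/2))
plan((0.40,0.10,0.26,-np.pi/2))
E
```

```text
[[-0.     0.317  0.948]
 [-0.     0.948 -0.317]
 [-1.    -0.     0.   ]]
cam in tool [-0.14229476 -0.00052926 -0.08222493] cam axes in tool
 [[ 0.001 -0.319  0.948]
 [ 1.     0.    -0.   ]
 [-0.     0.948  0.319]]
t 0.40 pos [0.1586 0.4741 0.2312] yaw 1.2480 j1 1.25 j6 1.57 grip 0.0854 tilt [-0. -0. -1.]
to (0.4, 0.1, 0.26, 1.5707963267948966) d_tool [-0.0288 -0.2782  0.3476] rows 9 per row [-0.0032 -0.0309  0.0386] roll -0.3228 rows 3
t 0.40 pos [0.1586 0.4741 0.2312] yaw 1.2480 j1 1.25 j6 1.57 grip 0.0854 tilt [-0. -0. -1.]
to (0.4, 0.1, 0.26, -1.5707963267948966) d_tool [-0.0288 -0.2782  0.3476] rows 9 per row [-0.0032 -0.0309  0.0386] roll 2.8188 rows 24
```

>>> arm_command:
  motion:
    - {"x": -0.01, "y": -0.031, "z": 0.037}
    - {"x": -0.01, "y": -0.031, "z": 0.037}
    - {"x": -0.01, "y": -0.031, "z": 0.037}
    - {"x": -0.01, "y": -0.031, "z": 0.037}
    - {"x": -0.01, "y": -0.031, "z": 0.037}
    - {"x": -0.01, "y": -0.031, "z": 0.037}
    - {"x": -0.01, "y": -0.031, "z": 0.037}
    - {"x": -0.01, "y": -0.031, "z": 0.037}
    - {"x": -0.01, "y": -0.031, "z": 0.037}
    - {"y": -0.031, "z": 0.037}
    - {"roll": -0.11}
    - {"roll": -0.11}
    - {"roll": -0.1}
    - {}

```text
schema error: expected keys x, y, z, roll, fingers
```

```bash
python3 - <<'E'
from h import *
plan()
c=camera("wrist"); cv2.imwrite("pics/w1.png",c["frame"][:,:,::-1])
for s,ce in purple(c): print(s,ce,onz(c,*ce,0.071))
c=camera("scene"); cv2.imwrite("pics/s3.png",c["frame"][:,:,::-1])
for s,ce in purple(c): print(s,ce,onz(c,*ce,0.071))
E
```

```text
t 0.40 pos [0.1586 0.4741 0.2312] yaw 1.2480 j1 1.25 j6 1.57 grip 0.0854 tilt [-0. -0. -1.]
[242 248   6   8  33] [244.3030303  251.36363636] [0.59338294 0.14319277 0.071     ]
```

View pics/w1.png

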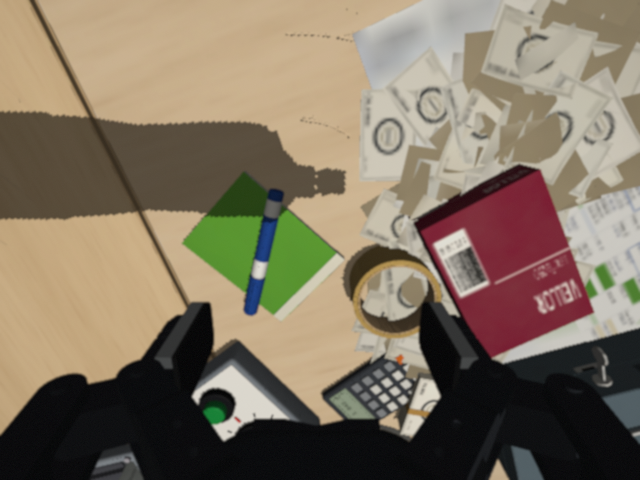

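View pics/s3.png

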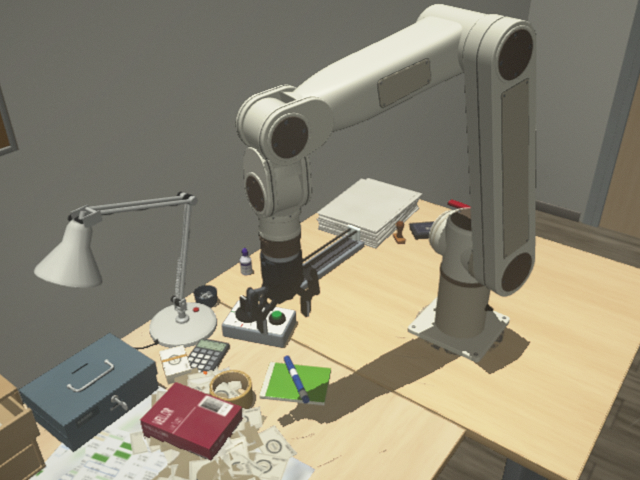

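The call was refused because every row needs all five keys, so nothing moved. I'll resend it in full.

>>> arm_command:
  motion:
    - {"x": -0.01, "y": -0.031, "z": 0.037, "roll": 0, "fingers": 1}
    - {"x": -0.01, "y": -0.031, "z": 0.037, "roll": 0, "fingers": 1}
    - {"x": -0.01, "y": -0.031, "z": 0.037, "roll": 0, "fingers": 1}
    - {"x": -0.01, "y": -0.031, "z": 0.037, "roll": 0, "fingers": 1}
    - {"x": -0.01, "y": -0.031, "z": 0.037, "roll": 0, "fingers": 1}
    - {"x": -0.01, "y": -0.031, "z": 0.037, "roll": 0, "fingers": 1}
    - {"x": -0.01, "y": -0.031, "z": 0.037, "roll": 0, "fingers": 1}
    - {"x": -0.01, "y": -0.031, "z": 0.037, "roll": 0, "fingers": 1}
    - {"x": -0.01, "y": -0.031, "z": 0.037, "roll": 0, "fingers": 1}
    - {"x": 0, "y": -0.031, "z": 0.037, "roll": 0, "fingers": 1}
    - {"x": 0, "y": 0, "z": 0, "roll": -0.11, "fingers": 1}
    - {"x": 0, "y": 0, "z": 0, "roll": -0.11, "fingers": 1}
    - {"x": 0, "y": 0, "z": 0, "roll": -0.1, "fingers": 1}
    - {"x": 0, "y": 0, "z": 0, "roll": 0, "fingers": 1}

```text
clock: 1.67
eef_pos: [0.3815, 0.1151, 0.3103]
tool_rot: [-0.003, 0.704, 0.003, 0.711]
ft_force: [-0.5, -0.4, 0.4]
grip_width: 0.0853
```

```bash
python3 - <<'E'
from h import *
plan()
c=camera("wrist"); cv2.imwrite("pics/w2.png",c["frame"][:,:,::-1])
for s,ce in purple(c): print(s,ce,onz(c,*ce,0.071))
c=camera("scene"); cv2.imwrite("pics/s4.png",c["frame"][:,:,::-1])
for s,ce in purple(c): print(s,ce,onz(c,*ce,0.071))
E
```

```text
t 1.67 pos [0.3815 0.1151 0.3103] yaw 1.5797 j1 0.30 j6 0.29 grip 0.0853 tilt [ 0.01 -0.   -1.  ]
[213 323  19   8  34] [222.67647059 324.67647059] [0.55185735 0.00142126 0.071     ]
[327 325  17   5  26] [335.38461538 326.11538462] [0.55260037 0.13986133 0.071     ]
[208 340  14  19 165] [215.1030303  349.36969697] [ 0.58818927 -0.01088211  0.071     ]
[332 342  13  19 184] [337.82608696 351.09782609] [0.58931588 0.14392808 0.071     ]
[279 225   5   8  29] [281.         228.44827586] [ 0.59229302 -0.01340056  0.071     ]
[242 248   5   8  32] [244.21875 251.34375] [0.59364374 0.14325727 0.071     ]
```

View pics/w2.png

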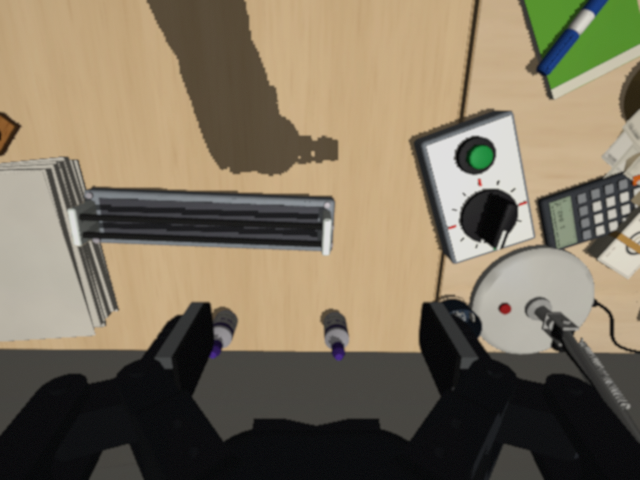

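View pics/s4.png

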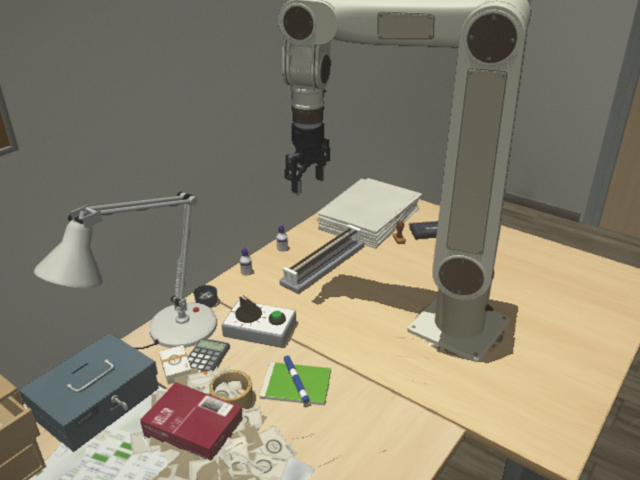

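Two bottles only, so click 6 is the target. Wrist view: bracket tops at about (75,227) and (327,236). Timer dial at (489,213), button at (482,155), and the pointer aims at (502,240), near the green zero or first mark.

```bash
python3 - <<'E'
from h import *
c=camera("wrist")
crop(c,"wr1.png",50,170,350,270,2.6)
crop(c,"wt1.png",400,90,560,280,4)
E
```

```text
(no output)
```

View pics/wr1.png

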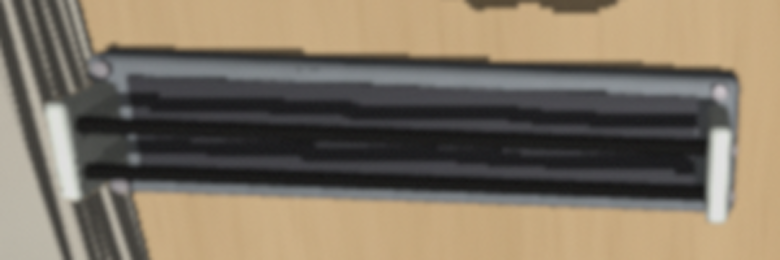

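View pics/wt1.png

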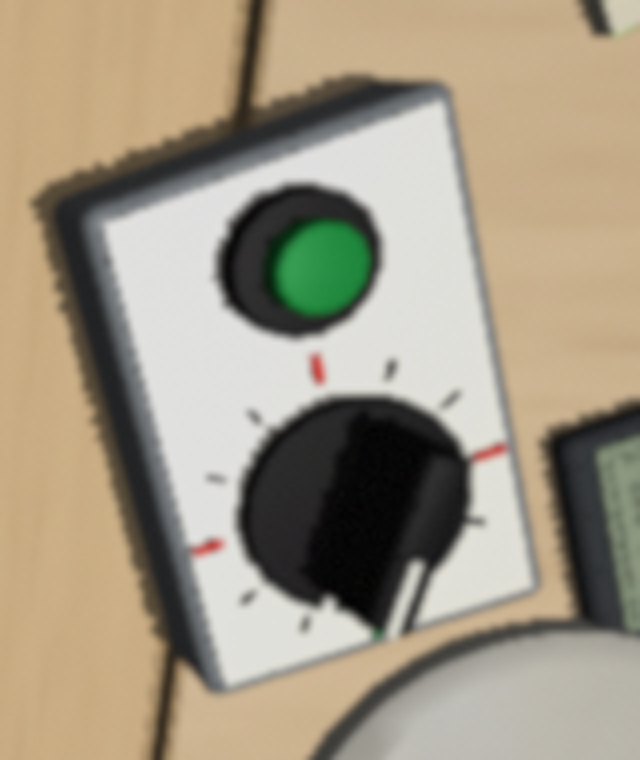

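```bash
python3 - <<'E'
from h import *
c=camera("wrist")
a=onz(c,74.4,227.7,.061);b=onz(c,326.5,236.5,.061);d=b-a
print(a,b,(a+b)/2,np.linalg.norm(d),"yaw of roller",np.arctan2(-d[0],d[1]))
f=lambda u,v,z:onz(c,400+u/4-.4,90+v/4-.4,z).round(4)
print("button",f(323,268,.05),"pointer",f(405,595,.086))
print("base corners",[onz(c,50+u/2.6,170+v/2.6,.02).round(4) for u,v in ((110,50),(738,75))])
plan((.59,.144,.20,np.pi/2),(.59,.144,.013,np.pi/2))
E
```

```text
[ 0.43005166 -0.16034478  0.061     ] [0.43862317 0.12785586 0.061     ] [ 0.43433741 -0.01624446  0.061     ] 0.2883280746281765 yaw of roller -0.029732680684030382
button [0.348  0.2957 0.05  ] pointer [0.4303 0.3153 0.086 ]
base corners [array([ 0.3944, -0.1569,  0.02  ]), array([0.4042, 0.1374, 0.02  ])]
t 1.87 pos [0.381  0.1162 0.3101] yaw 1.5787 j1 0.30 j6 0.29 grip 0.0854 tilt [ 0.01 -0.   -1.  ]
to (0.59, 0.144, 0.2, 1.5707963267948966) d_tool [0.1121 0.0262 0.2082] rows 6 per row [0.0187 0.0044 0.0347] roll 0.0079 rows 1
to (0.59, 0.144, 0.013, 1.5707963267948966) d_tool [ 0.187   0.     -0.0018] rows 5 per row [ 0.0374  0.     -0.0004] roll -0.0 rows 0
```

```bash
python3 - <<'E'
from h import *
plan((.5895,-.0115,.20,1.541),(.5895,-.0115,.014,1.541))
E
```

```text
t 1.87 pos [0.381  0.1162 0.3101] yaw 1.5787 j1 0.30 j6 0.29 grip 0.0854 tilt [ 0.01 -0.   -1.  ]
to (0.5895, -0.0115, 0.2, 1.541) d_tool [ 0.1121 -0.1293  0.2064] rows 6 per row [ 0.0187 -0.0216  0.0344] roll 0.0377 rows 1
to (0.5895, -0.0115, 0.014, 1.541) d_tool [ 0.186  -0.     -0.0018] rows 5 per row [ 0.0372 -0.     -0.0004] roll -0.0 rows 0
```

>>> arm_command:
  motion:
    - {"x": 0.016, "y": -0.0185, "z": 0.0295, "roll": 0, "fingers": 1}
    - {"x": 0.016, "y": -0.0185, "z": 0.0295, "roll": 0, "fingers": 1}
    - {"x": 0.016, "y": -0.0185, "z": 0.0295, "roll": 0, "fingers": 1}
    - {"x": 0.016, "y": -0.0185, "z": 0.0295, "roll": 0, "fingers": 1}
    - {"x": 0.016, "y": -0.0185, "z": 0.0295, "roll": 0, "fingers": 1}
    - {"x": 0.016, "y": -0.0185, "z": 0.0295, "roll": 0, "fingers": 1}
    - {"x": 0.016, "y": -0.0185, "z": 0.0295, "roll": 0, "fingers": 1}
    - {"x": 0, "y": 0, "z": 0, "roll": 0.038, "fingers": 1}
    - {"x": 0, "y": 0, "z": 0, "roll": 0, "fingers": 1}
    - {"x": 0, "y": 0, "z": 0, "roll": 0, "fingers": 1}

```text
clock: 2.7
eef_pos: [0.5992, -0.0088, 0.1917]
tool_rot: [0.011, 0.704, -0.008, 0.71]
ft_force: [-0.1, -0.2, 0.7]
grip_width: 0.0855
```

```bash
python3 - <<'E'
from h import *
c=camera("wrist"); cv2.imwrite("pics/w3.png",c["frame"][:,:,::-1])
c=camera("side"); 
for s,ce in purple(c): print(s,ce,onz(c,*ce,0.071))
plan((.5895,-.0115,.20,1.541),(.5895,-.0115,.014,1.541))
E
```

```text
[224  84  13   8  18] [229.27777778  86.94444444] [0.12273969 1.52006169 0.071     ]
[365 206   5   8  31] [367.03225806 209.61290323] [0.59033122 0.14466089 0.071     ]
[376 238   5   9  39] [377.8974359  242.17948718] [ 0.5882262  -0.01407805  0.071     ]
t 2.80 pos [ 0.599  -0.0082  0.1933] yaw 1.5444 j1 -0.02 j6 0.01 grip 0.0856 tilt [ 0.01   0.005 -1.   ]
to (0.5895, -0.0115, 0.2, 1.541) d_tool [-0.0068 -0.0035 -0.0093] rows 1 per row [-0.0068 -0.0035 -0.0093] roll 0.0034 rows 1
to (0.5895, -0.0115, 0.014, 1.541) d_tool [ 0.186  -0.0009 -0.0019] rows 5 per row [ 0.0372 -0.0002 -0.0004] roll -0.0 rows 0
```

View pics/w3.png

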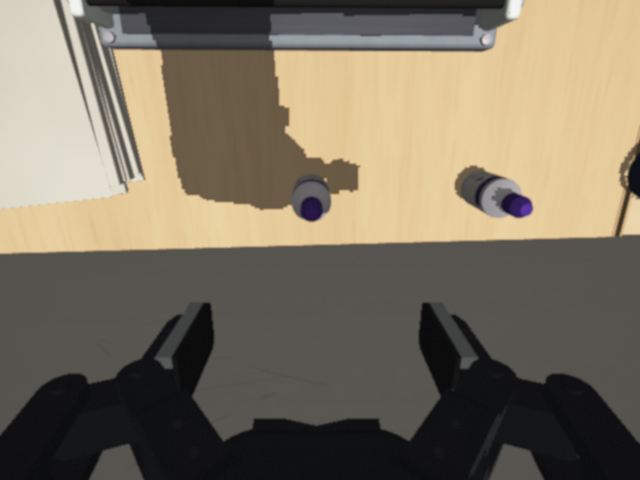

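The wrist view shows the two bottles at (311,205) and (497,193), between the open jaws. Next is a correction and the descent.

>>> arm_command:
  motion:
    - {"x": 0.01, "y": -0.0035, "z": -0.009, "roll": 0, "fingers": 1}
    - {"x": 0.03, "y": 0, "z": 0, "roll": 0, "fingers": 1}
    - {"x": 0.03, "y": 0, "z": 0, "roll": 0, "fingers": 1}
    - {"x": 0, "y": 0, "z": 0, "roll": 0, "fingers": 1}
    - {"x": 0, "y": 0, "z": 0, "roll": 0, "fingers": 1}

```text
clock: 3.22
eef_pos: [0.5919, -0.0067, 0.1322]
tool_rot: [0.008, 0.697, -0.005, 0.717]
ft_force: [0.9, -0.5, 0.4]
grip_width: 0.0856
```

```bash
python3 - <<'E'
from h import *
c=camera("wrist"); cv2.imwrite("pics/w4.png",c["frame"][:,:,::-1])
for s,ce in purple(c): print(s,ce,onz(c,*ce,0.071))
plan((.5895,-.0115,.014,1.541))
E
```

```text
[507 202  31  34 226] [516.69911504 215.99557522] [0.57207663 0.11118892 0.071     ]
[299 205  20   3  22] [308.40909091 205.54545455] [ 0.56330322 -0.01078405  0.071     ]
[543 226  43  31 934] [563.68522484 242.10599572] [0.58920518 0.14246365 0.071     ]
[294 229  27  31 658] [307.11246201 243.73556231] [ 0.58711592 -0.0121731   0.071     ]
t 3.27 pos [ 0.5916 -0.0066  0.1321] yaw 1.5524 j1 -0.01 j6 0.00 grip 0.0856 tilt [ 0.027  0.005 -1.   ]
to (0.5895, -0.0115, 0.014, 1.541) d_tool [ 0.118  -0.0056 -0.0052] rows 3 per row [ 0.0393 -0.0019 -0.0017] roll 0.0114 rows 1
```

>>> arm_command:
  motion:
    - {"x": 0.02, "y": -0.005, "z": -0.003, "roll": 0.01, "fingers": 1}
    - {"x": 0.025, "y": 0, "z": 0, "roll": 0, "fingers": 1}
    - {"x": 0.025, "y": 0, "z": 0, "roll": 0, "fingers": 1}
    - {"x": 0.02, "y": 0, "z": 0, "roll": 0, "fingers": 1}
    - {"x": 0.01, "y": 0, "z": 0, "roll": 0, "fingers": 1}
    - {"x": 0, "y": 0, "z": 0, "roll": 0, "fingers": 1}

```text
clock: 3.77
eef_pos: [0.6026, -0.0091, 0.047]
tool_rot: [0.011, 0.687, -0.007, 0.726]
ft_force: [-1.0, 0.5, 0.3]
grip_width: 0.0856
```

```bash
python3 - <<'E'
from h import *
plan((.5895,-.0120,.014,1.541))
E
```

```text
t 3.77 pos [ 0.6026 -0.0091  0.047 ] yaw 1.5461 j1 -0.02 j6 0.01 grip 0.0856 tilt [ 0.055  0.005 -0.998]
to (0.5895, -0.012, 0.014, 1.541) d_tool [ 0.0322 -0.0034 -0.0148] rows 1 per row [ 0.0322 -0.0034 -0.0148] roll 0.0051 rows 1
```

>>> arm_command:
  motion:
    - {"x": 0, "y": -0.003, "z": -0.0148, "roll": 0, "fingers": 1}
    - {"x": 0, "y": 0, "z": 0, "roll": 0, "fingers": 1}
    - {"x": 0, "y": 0, "z": 0, "roll": 0, "fingers": 1}
    - {"x": 0, "y": 0, "z": 0, "roll": 0, "fingers": 1}

```text
clock: 4.1
eef_pos: [0.5926, -0.0112, 0.0536]
tool_rot: [0.01, 0.683, -0.007, 0.73]
ft_force: [-0.6, 0.9, 0.1]
grip_width: 0.0853
```

```bash
python3 - <<'E'
from h import *
plan((.5895,-.0120,.014,1.541))
E
```

```text
t 4.10 pos [ 0.5926 -0.0112  0.0536] yaw 1.5473 j1 -0.02 j6 0.00 grip 0.0853 tilt [ 0.066  0.005 -0.998]
to (0.5895, -0.012, 0.014, 1.541) d_tool [ 0.0393 -0.0011 -0.0057] rows 1 per row [ 0.0393 -0.0011 -0.0057] roll 0.0063 rows 1
```

>>> arm_command:
  motion:
    - {"x": 0, "y": 0, "z": 0, "roll": 0, "fingers": 1}
    - {"x": 0, "y": 0, "z": 0, "roll": 0, "fingers": 1}
    - {"x": 0, "y": 0, "z": 0, "roll": 0, "fingers": 1}
    - {"x": 0, "y": 0, "z": 0, "roll": 0, "fingers": 1}

```text
clock: 4.43
eef_pos: [0.5969, -0.0109, 0.0577]
tool_rot: [0.01, 0.68, -0.006, 0.733]
ft_force: [-0.6, -0.5, 0.3]
grip_width: 0.0853
```

```bash
python3 - <<'E'
from h import *
plan((.5895,-.0120,.014,1.541))
print(get_obs()["joint_pos"].round(4) if hasattr(get_obs()["joint_pos"],'round') else get_obs()["joint_pos"])
E
```

```text
t 4.43 pos [ 0.5969 -0.0109  0.0577] yaw 1.5477 j1 -0.02 j6 0.00 grip 0.0853 tilt [ 0.074  0.005 -0.997]
to (0.5895, -0.012, 0.014, 1.541) d_tool [ 0.043  -0.0015 -0.0106] rows 2 per row [ 0.0215 -0.0008 -0.0053] roll 0.0067 rows 1
[-0.0214  0.5025 -0.0889  0.9051  0.0061  0.0021]
```

>>> arm_command:
  motion:
    - {"x": 0.001, "y": 0, "z": -0.001, "roll": 0, "fingers": 1}
    - {"x": 0.001, "y": 0, "z": -0.001, "roll": 0, "fingers": 1}
    - {"x": 0.001, "y": 0, "z": -0.001, "roll": 0, "fingers": 1}
    - {"x": 0.001, "y": 0, "z": -0.001, "roll": 0, "fingers": 1}
    - {"x": 0.001, "y": 0, "z": -0.001, "roll": 0, "fingers": 1}
    - {"x": 0.001, "y": 0, "z": -0.001, "roll": 0, "fingers": 1}

```text
clock: 4.93
eef_pos: [0.591, -0.0107, 0.0502]
tool_rot: [0.01, 0.681, -0.006, 0.733]
ft_force: [0.4, -0.4, -0.9]
grip_width: 0.0854
```

```bash
python3 - <<'E'
from h import *
plan((.5895,-.0120,.014,1.541))
o=get_obs()
print(np.round(o["joint_pos"],4),np.round(o["joint_vel"],4),np.round(o["tau"],2))
E
```

```text
t 4.93 pos [ 0.591  -0.0107  0.0502] yaw 1.5477 j1 -0.02 j6 0.00 grip 0.0854 tilt [ 0.074  0.005 -0.997]
to (0.5895, -0.012, 0.014, 1.541) d_tool [ 0.036  -0.0016 -0.0041] rows 1 per row [ 0.036  -0.0016 -0.0041] roll 0.0067 rows 1
[-0.0212  0.5012 -0.1139  0.8821  0.0061  0.0023] [-0.001  -0.003  -0.0563 -0.0468  0.     -0.0009] [ 0.000e+00 -4.608e+01  2.211e+01 -4.900e-01  2.000e-02 -0.000e+00]
```

Fast rows leave a small tool tilt, now 4°. I'll test whether an upward fast move undoes it.

>>> arm_command:
  motion:
    - {"x": -0.03, "y": 0, "z": 0, "roll": 0, "fingers": 1}
    - {"x": -0.03, "y": 0, "z": 0, "roll": 0, "fingers": 1}
    - {"x": -0.03, "y": 0, "z": 0, "roll": 0, "fingers": 1}
    - {"x": 0, "y": 0, "z": 0, "roll": 0, "fingers": 1}
    - {"x": 0, "y": 0, "z": 0, "roll": 0, "fingers": 1}
    - {"x": 0, "y": 0, "z": 0, "roll": 0, "fingers": 1}

```text
clock: 5.43
eef_pos: [0.581, -0.0111, 0.1399]
tool_rot: [0.01, 0.683, -0.006, 0.73]
ft_force: [-0.2, 0.2, -0.0]
grip_width: 0.0858
```

```bash
python3 - <<'E'
from h import *
plan((.5895,-.0120,.014,1.541))
E
```

```text
t 5.43 pos [ 0.581  -0.0111  0.1399] yaw 1.5477 j1 -0.02 j6 0.00 grip 0.0858 tilt [ 0.066  0.005 -0.998]
to (0.5895, -0.012, 0.014, 1.541) d_tool [ 0.1262 -0.0015  0.0002] rows 4 per row [ 0.0315 -0.0004  0.    ] roll 0.0067 rows 1
```

>>> arm_command:
  motion:
    - {"x": 0.01, "y": 0, "z": 0, "roll": 0, "fingers": 1}
    - {"x": 0.01, "y": 0, "z": 0, "roll": 0, "fingers": 1}
    - {"x": 0.01, "y": 0, "z": 0, "roll": 0, "fingers": 1}
    - {"x": 0.01, "y": 0, "z": 0, "roll": 0, "fingers": 1}
    - {"x": 0.01, "y": 0, "z": 0, "roll": 0, "fingers": 1}
    - {"x": 0.01, "y": 0, "z": 0, "roll": 0, "fingers": 1}

```text
clock: 5.93
eef_pos: [0.5817, -0.0107, 0.0691]
tool_rot: [0.01, 0.686, -0.006, 0.727]
ft_force: [0.4, -0.5, 0.1]
grip_width: 0.0851
```

```bash
python3 - <<'E'
from h import *
plan((.5895,-.0120,.014,1.541))
E
```

```text
t 5.93 pos [ 0.5817 -0.0107  0.0691] yaw 1.5476 j1 -0.02 j6 0.00 grip 0.0851 tilt [ 0.058  0.005 -0.998]
to (0.5895, -0.012, 0.014, 1.541) d_tool [ 0.0554 -0.0015  0.0047] rows 2 per row [ 0.0277 -0.0007  0.0023] roll 0.0066 rows 1
```

>>> arm_command:
  motion:
    - {"x": 0.009, "y": 0, "z": 0.001, "roll": 0.006, "fingers": 1}
    - {"x": 0.009, "y": 0, "z": 0.001, "roll": 0, "fingers": 1}
    - {"x": 0.009, "y": 0, "z": 0.001, "roll": 0, "fingers": 1}
    - {"x": 0.009, "y": 0, "z": 0.001, "roll": 0, "fingers": 1}
    - {"x": 0.007, "y": 0, "z": 0.001, "roll": 0, "fingers": 1}
    - {"x": 0.003, "y": 0, "z": 0, "roll": 0, "fingers": 1}

```text
clock: 6.43
eef_pos: [0.5834, -0.0104, 0.0096]
tool_rot: [0.013, 0.692, -0.009, 0.722]
ft_force: [-0.7, 0.3, -0.1]
grip_width: 0.0855
```

```bash
python3 - <<'E'
from h import *
plan((.5895,-.0120,.014,1.541))
c=camera("wrist"); cv2.imwrite("pics/w5.png",c["frame"][:,:,::-1])
E
```

```text
t 6.43 pos [ 0.5834 -0.0104  0.0096] yaw 1.5409 j1 -0.02 j6 0.01 grip 0.0855 tilt [ 0.043  0.005 -0.999]
to (0.5895, -0.012, 0.014, 1.541) d_tool [-0.0041 -0.0014  0.0063] rows 1 per row [-0.0041 -0.0014  0.0063] roll -0.0001 rows 1
```

View pics/w5.png

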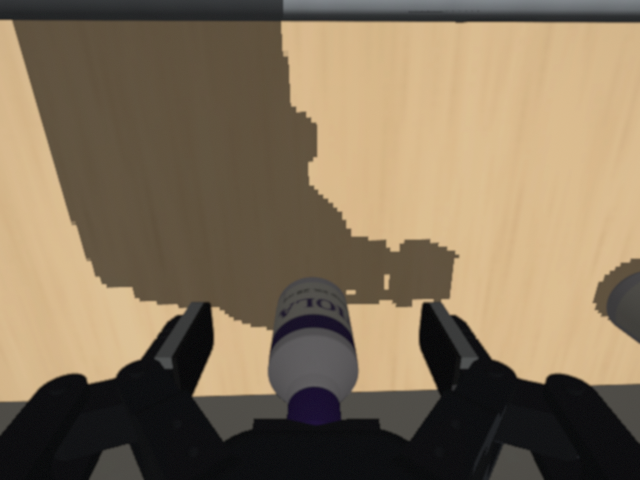

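>>> arm_command:
  motion:
    - {"x": -0.003, "y": -0.0015, "z": 0.003, "roll": 0, "fingers": 1}
    - {"x": -0.002, "y": 0, "z": 0.003, "roll": 0, "fingers": 0.6}
    - {"x": 0, "y": 0, "z": 0, "roll": 0, "fingers": 0.4}
    - {"x": 0, "y": 0, "z": 0, "roll": 0, "fingers": 0.3}
    - {"x": 0, "y": 0, "z": 0, "roll": 0, "fingers": 0.2}
    - {"x": 0, "y": 0, "z": 0, "roll": 0, "fingers": 0}
    - {"x": 0, "y": 0, "z": 0, "roll": 0, "fingers": 0}
    - {"x": 0, "y": 0, "z": 0, "roll": 0, "fingers": 0}

```text
clock: 7.15
eef_pos: [0.5925, -0.0124, 0.0189]
tool_rot: [0.013, 0.689, -0.009, 0.724]
ft_force: [0.7, -0.4, 0.1]
grip_width: 0.0315
```

```bash
python3 - <<'E'
from h import *
plan()
E
```

```text
t 7.15 pos [ 0.5925 -0.0124  0.0189] yaw 1.5410 j1 -0.02 j6 0.01 grip 0.0315 tilt [ 0.049  0.005 -0.999]
```

>>> arm_command:
  motion:
    - {"x": -0.01, "y": 0, "z": 0, "roll": 0, "fingers": 0}
    - {"x": -0.02, "y": 0, "z": 0, "roll": 0, "fingers": 0}
    - {"x": -0.02, "y": 0, "z": 0, "roll": 0, "fingers": 0}
    - {"x": -0.02, "y": 0, "z": 0, "roll": 0, "fingers": 0}
    - {"x": -0.02, "y": 0, "z": 0, "roll": 0, "fingers": 0}
    - {"x": -0.01, "y": -0.003, "z": -0.01, "roll": 0, "fingers": 0}
    - {"x": 0, "y": -0.004, "z": -0.015, "roll": 0, "fingers": 0}
    - {"x": 0, "y": -0.004, "z": -0.02, "roll": 0, "fingers": 0}
    - {"x": 0, "y": -0.004, "z": -0.02, "roll": 0, "fingers": 0}
    - {"x": 0, "y": -0.004, "z": -0.02, "roll": 0, "fingers": 0}
    - {"x": 0, "y": -0.004, "z": -0.02, "roll": 0, "fingers": 0}
    - {"x": 0, "y": -0.004, "z": -0.015, "roll": 0, "fingers": 0}
    - {"x": 0, "y": 0, "z": -0.01, "roll": 0, "fingers": 0}
    - {"x": 0, "y": 0, "z": 0, "roll": 0, "fingers": 0}

```text
clock: 8.32
eef_pos: [0.4504, -0.0367, 0.125]
tool_rot: [0.012, 0.688, -0.008, 0.726]
ft_force: [0.4, 0.0, -1.5]
grip_width: 0.0311
```

```bash
python3 - <<'E'
from h import *
plan((.4348,-.0415,.077,1.541))
c=camera("wrist"); cv2.imwrite("pics/w6.png",c["frame"][:,:,::-1])
c=camera("side"); crop(c,"sd6.png",260,150,420,300,5)
E
```

```text
t 8.32 pos [ 0.4504 -0.0367  0.125 ] yaw 1.5419 j1 -0.09 j6 -0.06 grip 0.0311 tilt [ 0.054  0.004 -0.999]
to (0.4348, -0.0415, 0.077, 1.541) d_tool [ 0.0471 -0.0055 -0.0181] rows 2 per row [ 0.0235 -0.0028 -0.009 ] roll 0.0009 rows 1
```

View pics/w6.png

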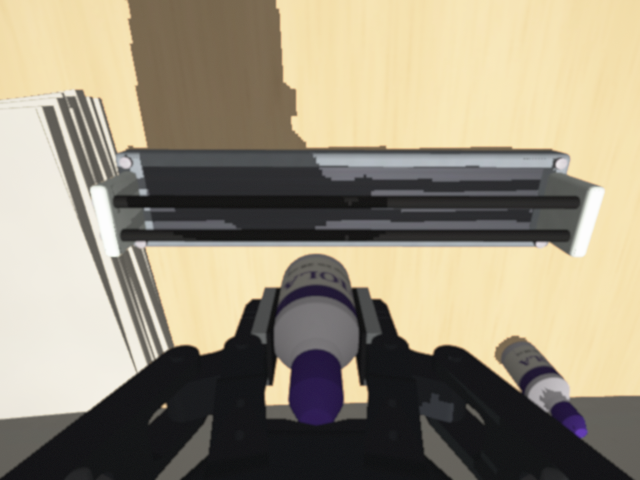

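View pics/sd6.png

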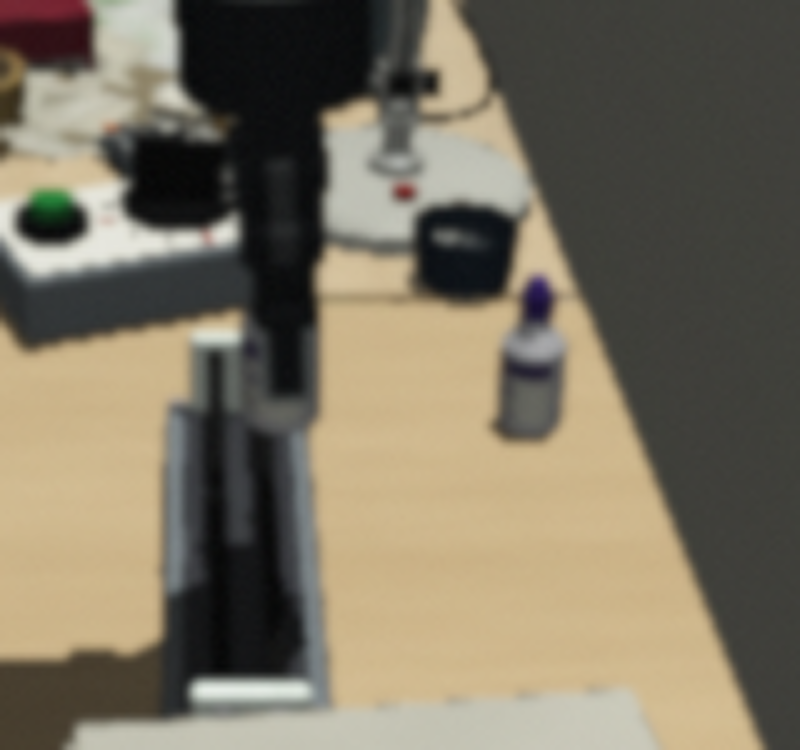

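```bash
python3 - <<'E'
from h import *
c=camera("wrist")
a=onz(c,106,220,.061);b=onz(c,591,221.5,.061);d=b-a
print(a,b,(a+b)/2,np.arctan2(-d[0],d[1]))
for u in (200,450):
    print([onz(c,u,v,.056)[:2].round(4) for v in (201,235)])
crop(c,"w6c.png",90,140,620,260,1.5)
E
```

```text
[ 0.43257734 -0.16098913  0.061     ] [0.44232669 0.12816715 0.061     ] [ 0.43745202 -0.01641099  0.061     ] -0.03370374854390407
[array([ 0.424 , -0.1053]), array([ 0.4459, -0.1085])]
[array([0.4285, 0.0441]), array([0.4506, 0.0465])]
```

View pics/w6c.png

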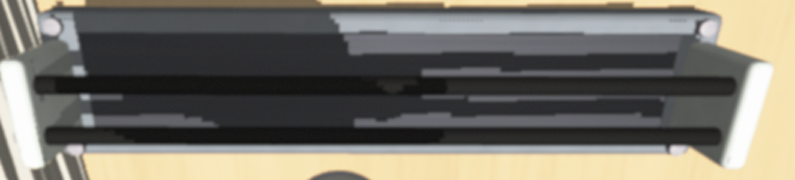

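>>> arm_command:
  motion:
    - {"x": 0.004, "y": -0.0015, "z": -0.004, "roll": 0, "fingers": 0}
    - {"x": 0.008, "y": -0.0015, "z": -0.004, "roll": 0, "fingers": 0}
    - {"x": 0.008, "y": -0.001, "z": -0.003, "roll": 0, "fingers": 0}
    - {"x": 0.006, "y": -0.001, "z": -0.002, "roll": 0, "fingers": 0}
    - {"x": 0.005, "y": 0, "z": -0.001, "roll": 0, "fingers": 0}
    - {"x": 0.003, "y": 0, "z": 0, "roll": 0, "fingers": 0}
    - {"x": 0, "y": 0, "z": 0, "roll": 0, "fingers": 0}

```text
clock: 9.05
eef_pos: [0.4432, -0.0414, 0.0862]
tool_rot: [0.012, 0.686, -0.008, 0.727]
ft_force: [-0.0, -0.4, -0.8]
grip_width: 0.0305
```

```bash
python3 - <<'E'
from h import *
plan((.4385,-.0415,.076,1.541))
c=camera("side"); crop(c,"sd7.png",270,180,350,300,6)
c=camera("scene"); crop(c,"sc7.png",240,180,400,300,5)
E
```

```text
t 9.05 pos [ 0.4432 -0.0414  0.0862] yaw 1.5434 j1 -0.10 j6 -0.07 grip 0.0305 tilt [ 0.058  0.004 -0.998]
to (0.4385, -0.0415, 0.076, 1.541) d_tool [ 0.0099 -0.0003 -0.0053] rows 1 per row [ 0.0099 -0.0003 -0.0053] roll 0.0024 rows 1
```

View pics/sd7.png

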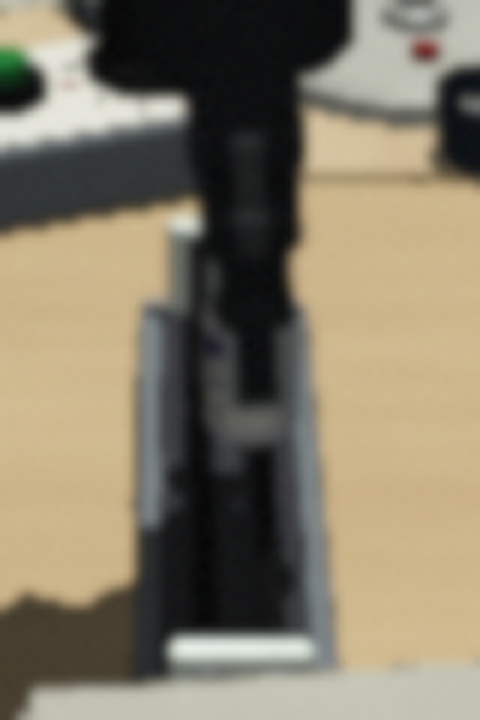

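View pics/sc7.png

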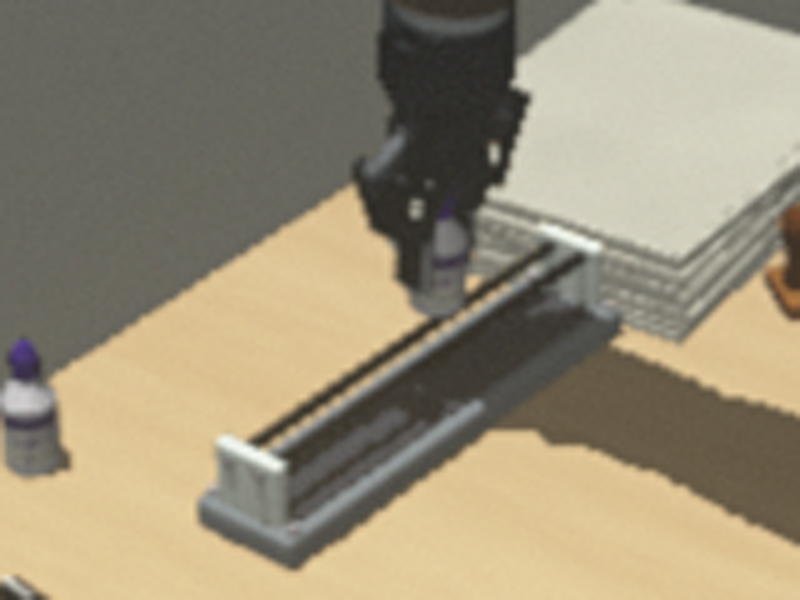

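```bash
python3 - <<'E'
from h import *
c=camera("scene")
for P in ([.4402,-.0414,.067],[.4352,-.0414,.067],[.4402,-.0414,.149]):
    q=proj(c,[P])[0]; print(P,(q-[240,180])*5)
c=camera("side")
for P in ([.4402,-.0414,.067],[.4352,-.0414,.067]):
    q=proj(c,[P])[0]; print(P,(q-[270,180])*6)
E
```

```text
[0.4402, -0.0414, 0.067] [438.99468588 308.00582927]
[0.4352, -0.0414, 0.067] [445.99458111 310.73050534]
[0.4402, -0.0414, 0.149] [438.48787713 183.62817994]
[0.4402, -0.0414, 0.067] [244.7726416 427.8327196]
[0.4352, -0.0414, 0.067] [230.58528045 428.03838907]
```

>>> arm_command:
  motion:
    - {"x": 0.003, "y": 0, "z": -0.002, "roll": 0, "fingers": 0}
    - {"x": 0.003, "y": 0, "z": -0.0015, "roll": 0, "fingers": 0}
    - {"x": 0.002, "y": 0, "z": 0, "roll": 0, "fingers": 0}
    - {"x": 0.001, "y": 0, "z": 0, "roll": 0, "fingers": 0}
    - {"x": 0, "y": 0, "z": 0, "roll": 0, "fingers": 0}

```text
clock: 9.67
eef_pos: [0.4425, -0.0413, 0.0788]
tool_rot: [0.011, 0.684, -0.008, 0.729]
ft_force: [-1.0, 1.0, -0.5]
grip_width: 0.0313
```

```bash
python3 - <<'E'
from h import *
plan((.4385,-.0415,.076,1.541)); print(get_obs()["ft_force"])
E
```

```text
t 9.67 pos [ 0.4425 -0.0413  0.0788] yaw 1.5438 j1 -0.10 j6 -0.07 grip 0.0313 tilt [ 0.064  0.004 -0.998]
to (0.4385, -0.0415, 0.076, 1.541) d_tool [ 0.0026 -0.0003 -0.0042] rows 1 per row [ 0.0026 -0.0003 -0.0042] roll 0.0028 rows 1
[-1.00486878  1.00556955 -0.54140541]
```

>>> arm_command:
  motion:
    - {"x": 0, "y": 0, "z": -0.003, "roll": 0, "fingers": 0}
    - {"x": 0.001, "y": 0, "z": -0.002, "roll": 0, "fingers": 0}
    - {"x": 0.0015, "y": 0, "z": -0.001, "roll": 0, "fingers": 0}
    - {"x": 0.001, "y": 0, "z": -0.001, "roll": 0, "fingers": 0}

```text
clock: 10.0
eef_pos: [0.4355, -0.0411, 0.0749]
tool_rot: [0.011, 0.684, -0.008, 0.73]
ft_force: [-0.5, 0.3, -0.5]
grip_width: 0.0313
```

```bash
python3 - <<'E'
from h import *
plan((.4385,-.0415,.076,1.541)); print(get_obs()["ft_force"])
E
```

```text
t 10.00 pos [ 0.4355 -0.0411  0.0749] yaw 1.5439 j1 -0.10 j6 -0.07 grip 0.0313 tilt [ 0.065  0.004 -0.998]
to (0.4385, -0.0415, 0.076, 1.541) d_tool [-0.0009 -0.0003  0.0031] rows 1 per row [-0.0009 -0.0003  0.0031] roll 0.0029 rows 1
[-0.5218484   0.25530277 -0.54464066]
```

>>> arm_command:
  motion:
    - {"x": 0.001, "y": 0, "z": 0.002, "roll": 0, "fingers": 0}
    - {"x": 0.001, "y": 0, "z": 0.001, "roll": 0, "fingers": 0}
    - {"x": 0.001, "y": 0, "z": 0, "roll": 0, "fingers": 0}
    - {"x": 0.0005, "y": 0, "z": 0, "roll": 0, "fingers": 0}

```text
clock: 10.33
eef_pos: [0.4372, -0.0412, 0.0737]
tool_rot: [0.011, 0.684, -0.008, 0.729]
ft_force: [-2.1, -0.3, 4.2]
grip_width: 0.031
```

```bash
python3 - <<'E'
from h import *
plan((.4385,-.0415,.076,1.541)); print(get_obs()["ft_force"])
c=camera("side"); crop(c,"sd8.png",270,180,350,300,6)
c=camera("scene"); crop(c,"sc8.png",240,180,400,300,5)
E
```

```text
t 10.33 pos [ 0.4372 -0.0412  0.0737] yaw 1.5436 j1 -0.10 j6 -0.07 grip 0.0310 tilt [ 0.063  0.004 -0.998]
to (0.4385, -0.0415, 0.076, 1.541) d_tool [-0.0022 -0.0003  0.0014] rows 1 per row [-0.0022 -0.0003  0.0014] roll 0.0026 rows 1
[-2.13516808 -0.28095172  4.23676252]
```

View pics/sd8.png

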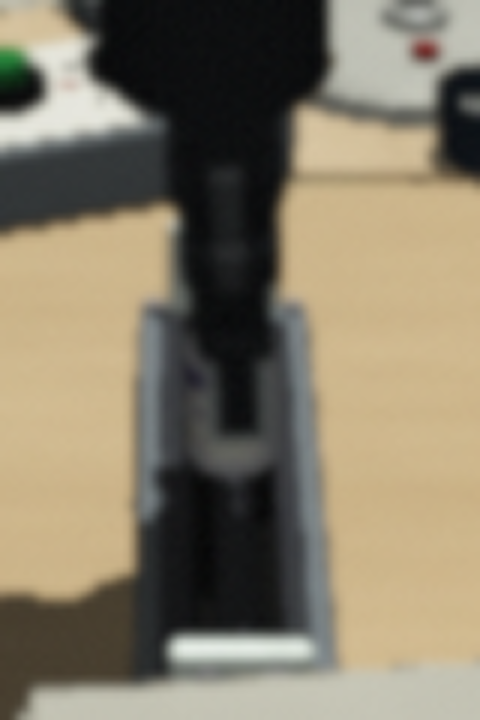

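View pics/sc8.png

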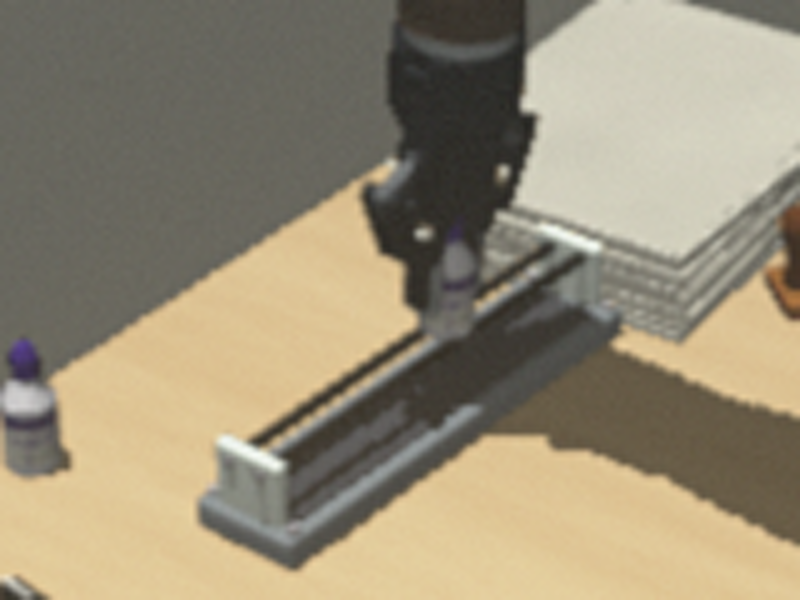

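>>> arm_command:
  motion:
    - {"x": 0, "y": 0, "z": 0, "roll": 0, "fingers": 0.42}
    - {"x": 0, "y": 0, "z": 0, "roll": 0, "fingers": 0.46}
    - {"x": 0, "y": 0, "z": 0, "roll": 0, "fingers": 0.55}
    - {"x": 0, "y": 0, "z": 0, "roll": 0, "fingers": 0.65}
    - {"x": 0, "y": 0, "z": 0, "roll": 0, "fingers": 0.65}

```text
clock: 10.85
eef_pos: [0.4387, -0.0413, 0.074]
tool_rot: [0.011, 0.684, -0.008, 0.73]
ft_force: [0.1, -0.4, 0.2]
grip_width: 0.0558
```

```bash
python3 - <<'E'
from h import *
plan((.4385,-.0415,.076,1.541)); print(get_obs()["ft_force"])
c=camera("wrist"); cv2.imwrite("pics/w9.png",c["frame"][:,:,::-1])
c=camera("scene"); crop(c,"sc9.png",240,180,400,300,5)
E
```

```text
t 10.85 pos [ 0.4387 -0.0413  0.074 ] yaw 1.5437 j1 -0.10 j6 -0.07 grip 0.0558 tilt [ 0.065  0.003 -0.998]
to (0.4385, -0.0415, 0.076, 1.541) d_tool [-0.002  -0.0002 -0.0001] rows 1 per row [-0.002  -0.0002 -0.0001] roll 0.0027 rows 1
[ 0.08144404 -0.40954209  0.16434247]
```

View pics/w9.png

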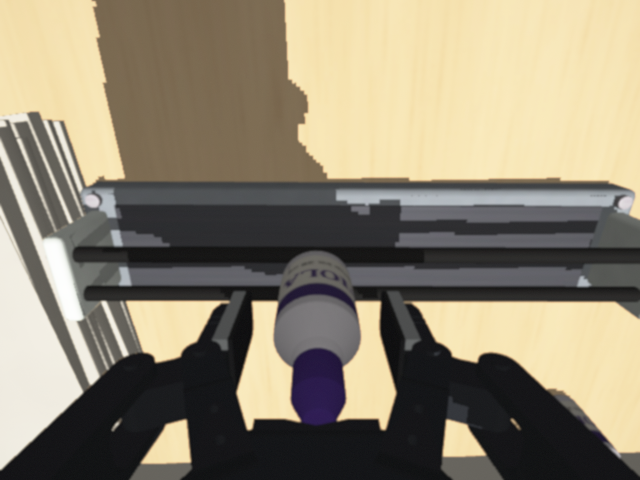

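View pics/sc9.png

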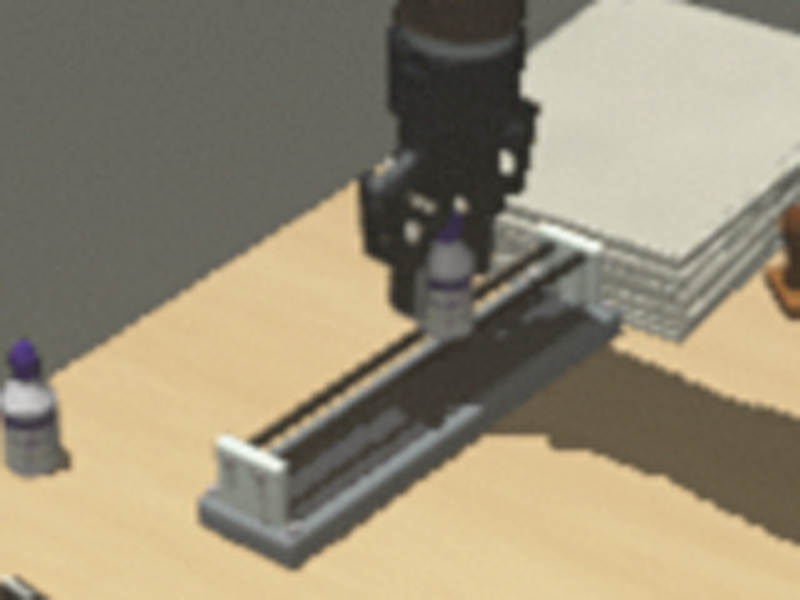

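>>> arm_command:
  motion:
    - {"x": -0.008, "y": 0, "z": 0, "roll": 0, "fingers": 0.66}
    - {"x": -0.01, "y": 0, "z": 0, "roll": 0, "fingers": 0.66}
    - {"x": -0.01, "y": 0, "z": 0, "roll": 0, "fingers": 0.66}
    - {"x": -0.008, "y": 0, "z": 0, "roll": 0, "fingers": 0.66}
    - {"x": 0, "y": 0, "z": 0, "roll": 0, "fingers": 0.66}
    - {"x": 0, "y": 0, "z": 0, "roll": 0, "fingers": 0.66}

```text
clock: 11.45
eef_pos: [0.4357, -0.0413, 0.1127]
tool_rot: [0.011, 0.684, -0.008, 0.729]
ft_force: [-0.6, -0.2, 0.3]
grip_width: 0.0566
```

```bash
python3 - <<'E'
from h import *
plan((.4368,-.0415,.114,1.541)); print(get_obs()["ft_force"])
E
```

```text
t 11.45 pos [ 0.4357 -0.0413  0.1127] yaw 1.5437 j1 -0.10 j6 -0.07 grip 0.0566 tilt [ 0.064  0.003 -0.998]
to (0.4368, -0.0415, 0.114, 1.541) d_tool [-0.0012 -0.0001  0.0012] rows 1 per row [-0.0012 -0.0001  0.0012] roll 0.0027 rows 1
[-0.59037112 -0.18226607  0.28031013]
```

>>> arm_command:
  motion:
    - {"x": 0, "y": -0.006, "z": 0, "roll": 0, "fingers": 0.66}
    - {"x": 0, "y": -0.007, "z": 0, "roll": 0, "fingers": 0.66}
    - {"x": 0, "y": -0.007, "z": 0, "roll": 0, "fingers": 0.66}
    - {"x": 0, "y": -0.005, "z": 0, "roll": 0, "fingers": 0.66}
    - {"x": 0, "y": -0.005, "z": 0, "roll": 0, "fingers": 0.66}
    - {"x": 0, "y": -0.003, "z": 0, "roll": 0, "fingers": 0.66}

```text
clock: 11.95
eef_pos: [0.4337, -0.0775, 0.1112]
tool_rot: [0.011, 0.685, -0.008, 0.728]
ft_force: [0.3, 0.1, 0.0]
grip_width: 0.0562
```

```bash
python3 - <<'E'
from h import *
plan((.4368,-.0415,.114,1.541)); print(get_obs()["ft_force"])
c=camera("wrist"); cv2.imwrite("pics/w10.png",c["frame"][:,:,::-1])
c=camera("scene"); crop(c,"sc10.png",240,180,400,300,5)
E
```

```text
t 11.95 pos [ 0.4337 -0.0775  0.1112] yaw 1.5442 j1 -0.19 j6 -0.16 grip 0.0562 tilt [ 0.062  0.003 -0.998]
to (0.4368, -0.0415, 0.114, 1.541) d_tool [-0.0025  0.0361  0.0023] rows 1 per row [-0.0025  0.0361  0.0023] roll 0.0032 rows 1
[0.27566971 0.12265638 0.01783406]
```

View pics/w10.png

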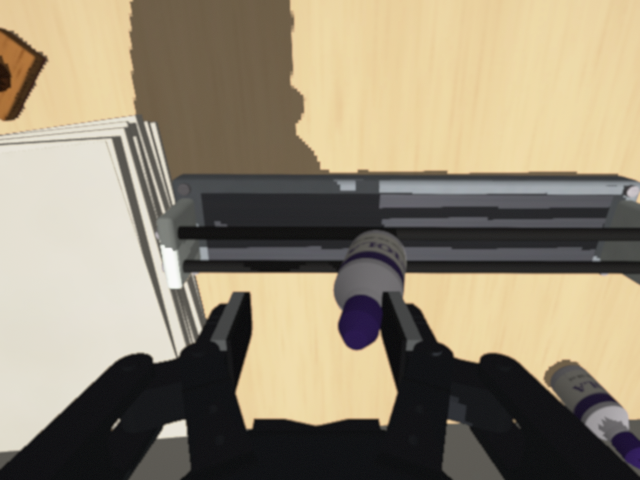

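View pics/sc10.png

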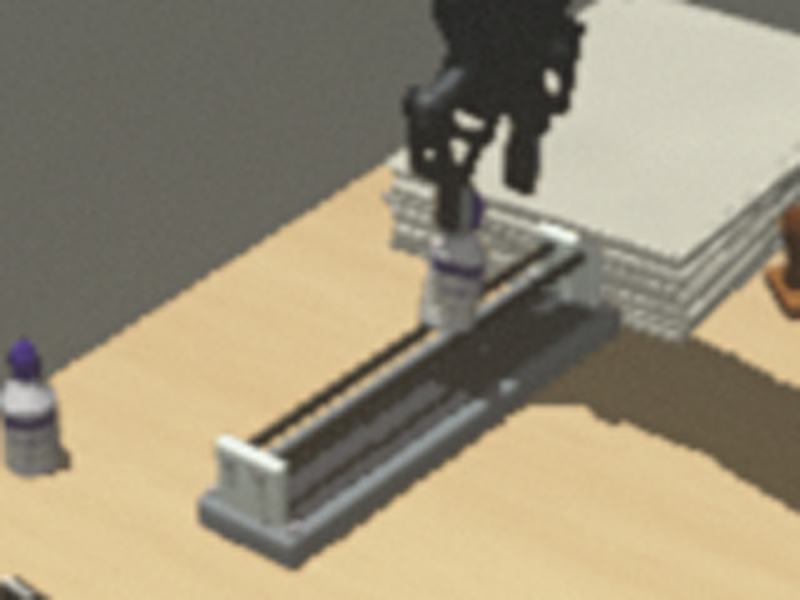

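The bottle is tilting along the rollers, pushed at the cap. I'll keep pushing gently.

>>> arm_command:
  motion:
    - {"x": 0, "y": -0.004, "z": 0.001, "roll": 0, "fingers": 0.66}
    - {"x": 0, "y": -0.004, "z": 0.001, "roll": 0, "fingers": 0.66}
    - {"x": 0, "y": -0.003, "z": 0, "roll": 0, "fingers": 0.66}
    - {"x": 0, "y": -0.002, "z": 0, "roll": 0, "fingers": 0.66}

```text
clock: 12.38
eef_pos: [0.4355, -0.0912, 0.1111]
tool_rot: [0.011, 0.685, -0.008, 0.728]
ft_force: [-0.7, 0.3, -0.3]
grip_width: 0.0561
```

```bash
python3 - <<'E'
from h import *
plan((.4368,-.0415,.114,1.541)); print(get_obs()["ft_force"])
c=camera("wrist"); cv2.imwrite("pics/w11.png",c["frame"][:,:,::-1])
E
```

```text
t 12.38 pos [ 0.4355 -0.0912  0.1111] yaw 1.5445 j1 -0.22 j6 -0.19 grip 0.0561 tilt [ 0.061  0.004 -0.998]
to (0.4368, -0.0415, 0.114, 1.541) d_tool [-0.0026  0.0497  0.0001] rows 2 per row [-0.0013  0.0248  0.0001] roll 0.0035 rows 1
[-0.65325166  0.30551008 -0.31016294]
```

View pics/w11.png

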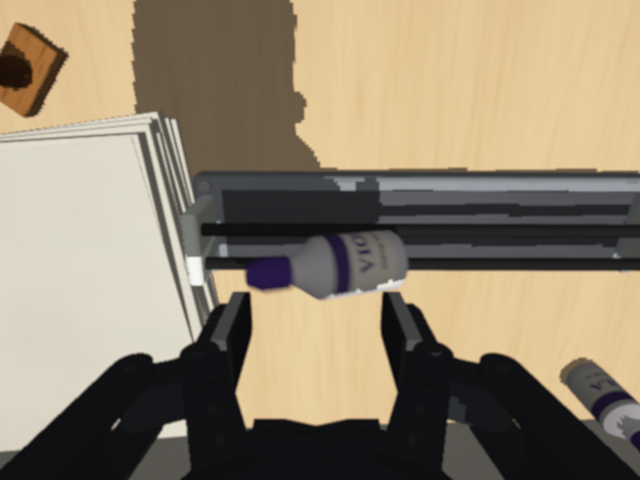

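>>> arm_command:
  motion:
    - {"x": 0, "y": 0, "z": 0, "roll": 0, "fingers": 0.66}
    - {"x": 0, "y": 0, "z": 0, "roll": 0, "fingers": 0.66}

```text
clock: 12.6
eef_pos: [0.4356, -0.0915, 0.1111]
tool_rot: [0.011, 0.685, -0.008, 0.728]
ft_force: [0.7, 0.1, -0.5]
grip_width: 0.0564
```

```bash
python3 - <<'E'
from h import *
plan((.4368,-.0415,.114,1.541)); print(get_obs()["ft_force"])
c=camera("wrist"); cv2.imwrite("pics/w12.png",c["frame"][:,:,::-1])
c=camera("side"); crop(c,"sd12.png",270,180,350,300,6)
E
```

```text
t 12.60 pos [ 0.4356 -0.0915  0.1111] yaw 1.5439 j1 -0.22 j6 -0.19 grip 0.0564 tilt [ 0.061  0.004 -0.998]
to (0.4368, -0.0415, 0.114, 1.541) d_tool [-0.0026  0.0501  0.    ] rows 2 per row [-0.0013  0.025   0.    ] roll 0.0029 rows 1
[ 0.69179122  0.10096093 -0.52796229]
```

View pics/w12.png

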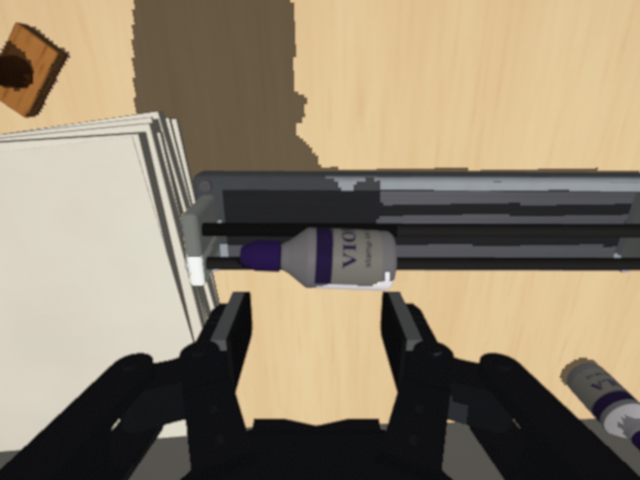

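View pics/sd12.png

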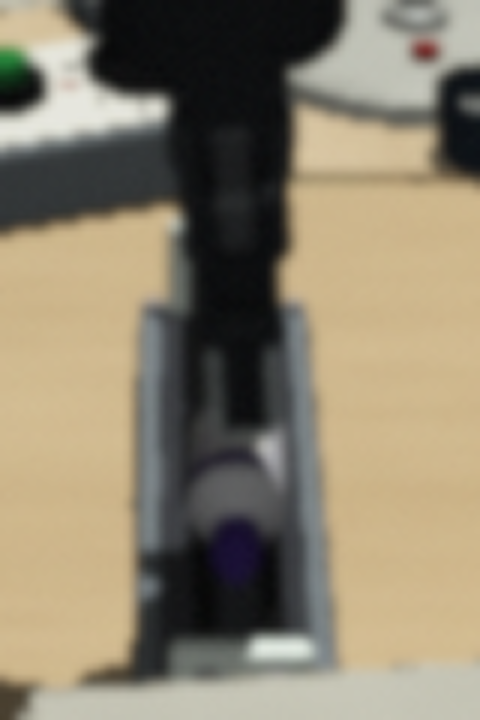

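Bottle A lies in the groove lengthwise, cap towards -y. Bottle 2 next.

```bash
python3 - <<'E'
from h import *
c=camera("wrist"); print("base",onz(c,396,258,.0695),"cap tip",onz(c,240,256,.0695))
plan((.4356,-.0915,.18,None),(.590,.144,.18,1.541),(.59,.144,.019,1.541))
E
```

```text
base [ 0.43402938 -0.04758821  0.0695    ] cap tip [ 0.43030586 -0.13334843  0.0695    ]
t 12.75 pos [ 0.4355 -0.0914  0.1111] yaw 1.5441 j1 -0.22 j6 -0.19 grip 0.0558 tilt [ 0.061  0.004 -0.998]
to (0.4356, -0.0915, 0.18, None) d_tool [-0.0688  0.0003  0.0043] rows 2 per row [-0.0344  0.0001  0.0021] 
to (0.59, 0.144, 0.18, 1.541) d_tool [0.0104 0.2395 0.1477] rows 6 per row [0.0017 0.0399 0.0246] roll 0.0031 rows 1
to (0.59, 0.144, 0.019, 1.541) d_tool [ 0.1607 -0.0009 -0.0098] rows 5 per row [ 0.0321 -0.0002 -0.002 ] roll -0.0 rows 0
```

>>> arm_command:
  motion:
    - {"x": -0.015, "y": 0, "z": 0, "roll": 0, "fingers": 0.66}
    - {"x": -0.02, "y": 0, "z": 0, "roll": 0, "fingers": 0.7}
    - {"x": -0.02, "y": 0, "z": 0, "roll": 0, "fingers": 1}
    - {"x": -0.015, "y": 0.01, "z": 0.006, "roll": 0, "fingers": 1}
    - {"x": 0, "y": 0.024, "z": 0.015, "roll": 0, "fingers": 1}
    - {"x": 0, "y": 0.024, "z": 0.015, "roll": 0, "fingers": 1}
    - {"x": 0, "y": 0.024, "z": 0.015, "roll": 0, "fingers": 1}
    - {"x": 0, "y": 0.024, "z": 0.015, "roll": 0, "fingers": 1}
    - {"x": 0, "y": 0.024, "z": 0.015, "roll": 0, "fingers": 1}
    - {"x": 0, "y": 0.024, "z": 0.015, "roll": 0, "fingers": 1}
    - {"x": 0, "y": 0.024, "z": 0.015, "roll": 0, "fingers": 1}
    - {"x": 0, "y": 0.024, "z": 0.015, "roll": 0, "fingers": 1}
    - {"x": 0, "y": 0.02, "z": 0.012, "roll": 0, "fingers": 1}
    - {"x": 0, "y": 0.01, "z": 0.006, "roll": 0, "fingers": 1}
    - {"x": 0, "y": 0, "z": 0, "roll": 0, "fingers": 1}
    - {"x": 0, "y": 0, "z": 0, "roll": 0, "fingers": 1}

```text
clock: 14.08
eef_pos: [0.5858, 0.1507, 0.1933]
tool_rot: [0.011, 0.685, -0.007, 0.728]
ft_force: [-0.4, -0.4, 0.0]
grip_width: 0.0856
```

```bash
python3 - <<'E'
from h import *
c=camera("wrist"); cv2.imwrite("pics/w13.png",c["frame"][:,:,::-1])
for s,ce in purple(c): print(s,ce,onz(c,*ce,0.071))
plan((.59,.144,.14,1.541),(.59,.144,.019,1.541))
E
```

```text
[297 207  21  24 399] [307.19298246 218.70175439] [0.58913009 0.14407697 0.071     ]
t 14.13 pos [0.5856 0.1504 0.1933] yaw 1.5449 j1 0.26 j6 0.28 grip 0.0856 tilt [ 0.06   0.005 -0.998]
to (0.59, 0.144, 0.14, 1.541) d_tool [ 0.0534 -0.0067  0.0013] rows 2 per row [ 0.0267 -0.0033  0.0007] roll 0.0039 rows 1
to (0.59, 0.144, 0.019, 1.541) d_tool [ 0.1208 -0.0009 -0.0073] rows 4 per row [ 0.0302 -0.0002 -0.0018] roll -0.0 rows 0
```

View pics/w13.png

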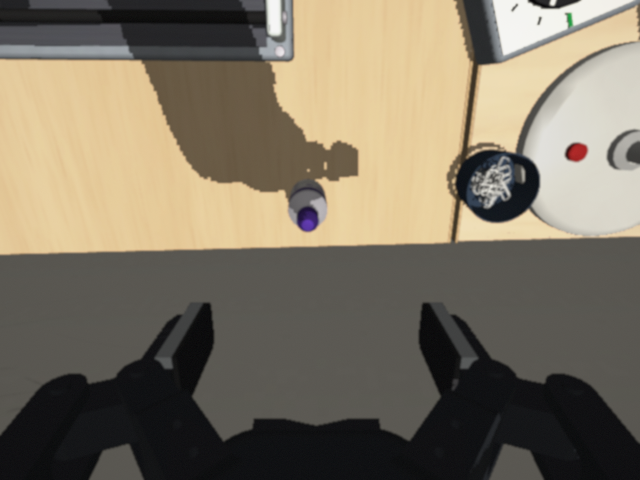

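>>> arm_command:
  motion:
    - {"x": 0.008, "y": -0.004, "z": 0, "roll": 0.004, "fingers": 1}
    - {"x": 0.014, "y": -0.003, "z": 0, "roll": 0, "fingers": 1}
    - {"x": 0.014, "y": 0, "z": 0, "roll": 0, "fingers": 1}
    - {"x": 0.014, "y": 0, "z": -0.001, "roll": 0, "fingers": 1}
    - {"x": 0.014, "y": 0, "z": -0.001, "roll": 0, "fingers": 1}
    - {"x": 0.014, "y": 0, "z": -0.001, "roll": 0, "fingers": 1}
    - {"x": 0.014, "y": 0, "z": -0.001, "roll": 0, "fingers": 1}
    - {"x": 0.014, "y": 0, "z": -0.001, "roll": 0, "fingers": 1}
    - {"x": 0.014, "y": 0, "z": -0.001, "roll": 0, "fingers": 1}
    - {"x": 0.014, "y": 0, "z": 0, "roll": 0, "fingers": 1}
    - {"x": 0.014, "y": 0, "z": 0, "roll": 0, "fingers": 1}
    - {"x": 0.008, "y": 0, "z": 0, "roll": 0, "fingers": 1}
    - {"x": 0, "y": 0, "z": 0, "roll": 0, "fingers": 1}

```text
clock: 15.22
eef_pos: [0.5792, 0.1232, 0.0281]
tool_rot: [0.019, 0.687, -0.019, 0.726]
ft_force: [-0.9, -0.6, -0.1]
grip_width: 0.0853
```

```bash
python3 - <<'E'
from h import *
plan((.592,.144,.018,1.541))
E
```

```text
t 15.22 pos [0.5792 0.1232 0.0281] yaw 1.5174 j1 0.22 j6 0.27 grip 0.0853 tilt [ 0.055 -0.001 -0.998]
to (0.592, 0.144, 0.018, 1.541) d_tool [0.0108 0.0214 0.0111] rows 1 per row [0.0108 0.0214 0.0111] roll -0.0236 rows 1
```

```bash
python3 - <<'E'
from h import *
c=camera("wrist"); cv2.imwrite("pics/w14.png",c["frame"][:,:,::-1])
E
```

```text
(no output)
```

View pics/w14.png

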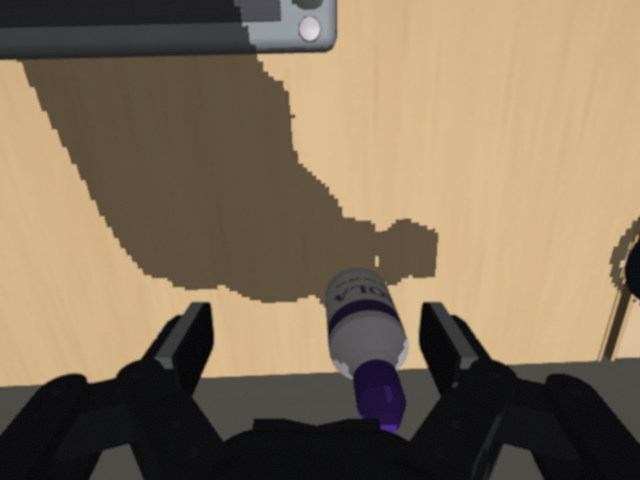

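Still standing, off-centre between the jaws. Correcting sideways before closing.

>>> arm_command:
  motion:
    - {"x": 0, "y": 0.006, "z": 0.003, "roll": -0.012, "fingers": 1}
    - {"x": 0, "y": 0.008, "z": 0.004, "roll": -0.012, "fingers": 1}
    - {"x": 0.003, "y": 0.006, "z": 0.004, "roll": 0, "fingers": 1}
    - {"x": 0.004, "y": 0, "z": 0, "roll": 0, "fingers": 1}
    - {"x": 0.002, "y": 0, "z": 0, "roll": 0, "fingers": 1}

```text
clock: 15.68
eef_pos: [0.5961, 0.1448, 0.0245]
tool_rot: [0.011, 0.684, -0.009, 0.729]
ft_force: [0.0, -0.1, -0.5]
grip_width: 0.0854
```

```bash
python3 - <<'E'
from h import *
plan((.592,.144,.018,1.541))
E
```

```text
t 15.68 pos [0.5961 0.1448 0.0245] yaw 1.5426 j1 0.25 j6 0.27 grip 0.0854 tilt [ 0.063  0.001 -0.998]
to (0.592, 0.144, 0.018, 1.541) d_tool [ 0.0062 -0.0009 -0.0045] rows 1 per row [ 0.0062 -0.0009 -0.0045] roll 0.0016 rows 1
```

>>> arm_command:
  motion:
    - {"x": 0.004, "y": 0, "z": -0.003, "roll": 0, "fingers": 1}
    - {"x": 0.003, "y": 0, "z": -0.002, "roll": 0, "fingers": 0.7}
    - {"x": 0, "y": 0, "z": 0, "roll": 0, "fingers": 0.5}
    - {"x": 0, "y": 0, "z": 0, "roll": 0, "fingers": 0.3}
    - {"x": 0, "y": 0, "z": 0, "roll": 0, "fingers": 0.2}
    - {"x": 0, "y": 0, "z": 0, "roll": 0, "fingers": 0}
    - {"x": 0, "y": 0, "z": 0, "roll": 0, "fingers": 0}
    - {"x": 0, "y": 0, "z": 0, "roll": 0, "fingers": 0}

```text
clock: 16.35
eef_pos: [0.5907, 0.1453, 0.0163]
tool_rot: [0.01, 0.684, -0.009, 0.729]
ft_force: [-0.3, 0.4, -0.4]
grip_width: 0.031
```

```bash
python3 - <<'E'
from h import *
plan((.592,.144,.130,None),(.4395+.0,.0085,.135,1.541))
E
```

```text
t 16.35 pos [0.5907 0.1453 0.0163] yaw 1.5436 j1 0.25 j6 0.28 grip 0.0310 tilt [ 0.063  0.    -0.998]
to (0.592, 0.144, 0.13, None) d_tool [-0.1134 -0.0011  0.0085] rows 3 per row [-0.0378 -0.0004  0.0028] 
to (0.4395, 0.0085, 0.135, 1.541) d_tool [-0.0147 -0.1396 -0.1481] rows 4 per row [-0.0037 -0.0349 -0.037 ] roll 0.0026 rows 1
```

>>> arm_command:
  motion:
    - {"x": -0.01, "y": 0, "z": 0, "roll": 0, "fingers": 0}
    - {"x": -0.02, "y": 0, "z": 0, "roll": 0, "fingers": 0}
    - {"x": -0.02, "y": 0, "z": 0, "roll": 0, "fingers": 0}
    - {"x": -0.02, "y": 0, "z": 0, "roll": 0, "fingers": 0}
    - {"x": -0.02, "y": 0, "z": 0, "roll": 0, "fingers": 0}
    - {"x": -0.015, "y": 0, "z": 0, "roll": 0, "fingers": 0}
    - {"x": -0.005, "y": -0.012, "z": -0.012, "roll": 0, "fingers": 0}
    - {"x": -0.001, "y": -0.02, "z": -0.02, "roll": 0, "fingers": 0}
    - {"x": -0.001, "y": -0.02, "z": -0.02, "roll": 0, "fingers": 0}
    - {"x": -0.001, "y": -0.02, "z": -0.02, "roll": 0, "fingers": 0}
    - {"x": -0.001, "y": -0.02, "z": -0.02, "roll": 0, "fingers": 0}
    - {"x": -0.001, "y": -0.02, "z": -0.02, "roll": 0, "fingers": 0}
    - {"x": 0, "y": -0.012, "z": -0.015, "roll": 0, "fingers": 0}
    - {"x": 0, "y": -0.004, "z": -0.006, "roll": 0, "fingers": 0}
    - {"x": 0, "y": 0, "z": 0, "roll": 0, "fingers": 0}
    - {"x": 0, "y": 0, "z": 0, "roll": 0, "fingers": 0}

```text
clock: 17.68
eef_pos: [0.4432, 0.0171, 0.1377]
tool_rot: [0.011, 0.68, -0.008, 0.733]
ft_force: [0.4, 0.1, 0.5]
grip_width: 0.0313
```

```bash
python3 - <<'E'
from h import *
plan((.4395,.0085,.08,1.541))
c=camera("wrist"); cv2.imwrite("pics/w15.png",c["frame"][:,:,::-1])
E
```

```text
t 17.68 pos [0.4432 0.0171 0.1377] yaw 1.5443 j1 0.04 j6 0.07 grip 0.0313 tilt [ 0.075  0.002 -0.997]
to (0.4395, 0.0085, 0.08, 1.541) d_tool [ 0.0572 -0.0089 -0.0078] rows 2 per row [ 0.0286 -0.0045 -0.0039] roll 0.0033 rows 1
```

View pics/w15.png

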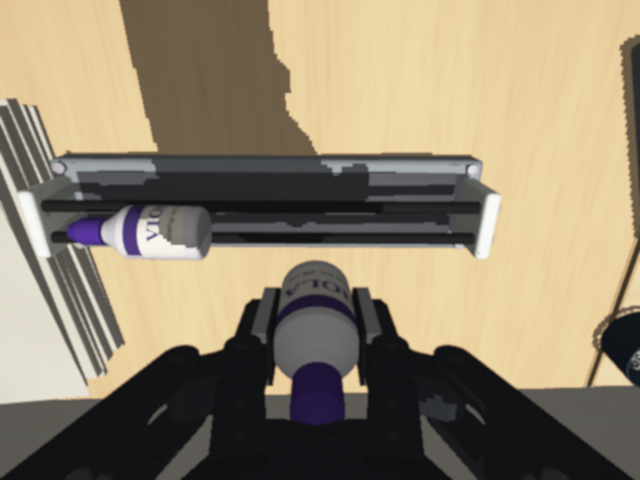

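>>> arm_command:
  motion:
    - {"x": 0.004, "y": -0.003, "z": -0.002, "roll": 0, "fingers": 0}
    - {"x": 0.008, "y": -0.003, "z": -0.003, "roll": 0, "fingers": 0}
    - {"x": 0.008, "y": -0.002, "z": -0.002, "roll": 0, "fingers": 0}
    - {"x": 0.008, "y": 0, "z": -0.001, "roll": 0, "fingers": 0}
    - {"x": 0.008, "y": 0, "z": 0, "roll": 0, "fingers": 0}
    - {"x": 0.007, "y": 0, "z": 0, "roll": 0, "fingers": 0}
    - {"x": 0.004, "y": 0, "z": 0, "roll": 0, "fingers": 0}
    - {"x": 0, "y": 0, "z": 0, "roll": 0, "fingers": 0}

```text
clock: 18.4
eef_pos: [0.4417, 0.0115, 0.0839]
tool_rot: [0.009, 0.68, -0.006, 0.733]
ft_force: [0.1, -0.3, -1.8]
grip_width: 0.0311
```

```bash
python3 - <<'E'
from h import *
plan((.4395,.0085,.073,1.541)); print(get_obs()["ft_force"])
c=camera("side"); crop(c,"sd16.png",270,160,350,300,5)
E
```

```text
t 18.40 pos [0.4417 0.0115 0.0839] yaw 1.5494 j1 0.03 j6 0.05 grip 0.0311 tilt [ 0.075  0.003 -0.997]
to (0.4395, 0.0085, 0.073, 1.541) d_tool [ 0.0107 -0.0031 -0.003 ] rows 1 per row [ 0.0107 -0.0031 -0.003 ] roll 0.0084 rows 1
[ 0.1302913  -0.26928472 -1.79487562]
```

View pics/sd16.png

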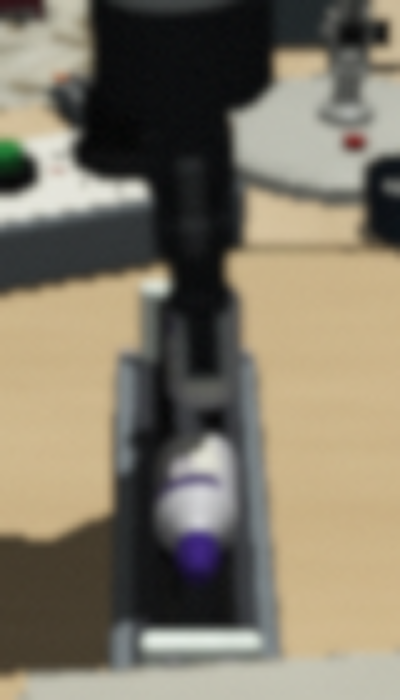

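```bash
python3 - <<'E'
from h import *
c=camera("side")
for x in (.435,.4435): print((proj(c,[[x,.0115,.068]])[0]-[270,160])*5)
E
```

```text
[185.42370645 391.88618744]
[204.63192475 391.64424023]
```

>>> arm_command:
  motion:
    - {"x": 0.001, "y": -0.001, "z": -0.003, "roll": 0, "fingers": 0}
    - {"x": 0.002, "y": 0, "z": -0.003, "roll": 0, "fingers": 0}
    - {"x": 0.002, "y": 0, "z": -0.001, "roll": 0, "fingers": 0}
    - {"x": 0.001, "y": 0, "z": 0, "roll": 0, "fingers": 0}
    - {"x": 0.001, "y": 0, "z": 0, "roll": 0, "fingers": 0}

```text
clock: 18.92
eef_pos: [0.4365, 0.0106, 0.0783]
tool_rot: [0.009, 0.678, -0.006, 0.735]
ft_force: [-0.0, -0.5, -0.8]
grip_width: 0.0312
```

```bash
python3 - <<'E'
from h import *
plan((.4365,.0085,.073,1.541)); print(get_obs()["ft_force"])
c=camera("side"); crop(c,"sd17.png",270,160,350,300,5)
E
```

```text
t 18.92 pos [0.4365 0.0106 0.0783] yaw 1.5493 j1 0.02 j6 0.04 grip 0.0312 tilt [ 0.08   0.003 -0.997]
to (0.4365, 0.0085, 0.073, 1.541) d_tool [ 0.0053 -0.0022 -0.0004] rows 1 per row [ 0.0053 -0.0022 -0.0004] roll 0.0083 rows 1
[-0.01709854 -0.48192757 -0.81856965]
```

View pics/sd17.png

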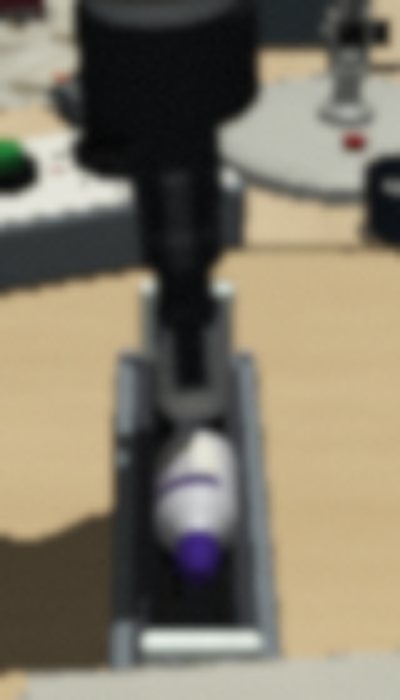

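>>> arm_command:
  motion:
    - {"x": 0.0015, "y": 0, "z": 0, "roll": 0, "fingers": 0}
    - {"x": 0.0015, "y": 0, "z": 0, "roll": 0, "fingers": 0}
    - {"x": 0.0015, "y": 0, "z": 0, "roll": 0, "fingers": 0}
    - {"x": 0.001, "y": 0, "z": 0, "roll": 0, "fingers": 0}

```text
clock: 19.3
eef_pos: [0.4376, 0.0107, 0.0727]
tool_rot: [0.009, 0.678, -0.006, 0.735]
ft_force: [-0.4, 0.0, -0.5]
grip_width: 0.0308
```

```bash
python3 - <<'E'
from h import *
plan((.4375,.0085,.0722,1.541)); print(get_obs()["ft_force"])
E
```

```text
t 19.30 pos [0.4376 0.0107 0.0727] yaw 1.5494 j1 0.02 j6 0.04 grip 0.0308 tilt [ 0.081  0.004 -0.997]
to (0.4375, 0.0085, 0.0722, 1.541) d_tool [ 0.0005 -0.0022 -0.0001] rows 1 per row [ 0.0005 -0.0022 -0.0001] roll 0.0084 rows 1
[-0.38425286  0.01665896 -0.50236656]
```

>>> arm_command:
  motion:
    - {"x": 0.001, "y": 0, "z": 0, "roll": 0, "fingers": 0}
    - {"x": 0.001, "y": 0, "z": 0, "roll": 0, "fingers": 0}

```text
clock: 19.47
eef_pos: [0.4381, 0.0107, 0.0717]
tool_rot: [0.009, 0.677, -0.006, 0.735]
ft_force: [-7.3, -0.2, 19.0]
grip_width: 0.0311
```

```bash
python3 - <<'E'
from h import *
plan(); print(get_obs()["ft_force"])
E
```

```text
t 19.47 pos [0.4381 0.0107 0.0717] yaw 1.5493 j1 0.02 j6 0.05 grip 0.0311 tilt [ 0.082  0.003 -0.997]
[-7.31530437 -0.18986606 19.03001974]
```

Firm contact at 19 N. I'll back off slightly and open.

>>> arm_command:
  motion:
    - {"x": -0.0005, "y": 0, "z": 0, "roll": 0, "fingers": 0}
    - {"x": 0, "y": 0, "z": 0, "roll": 0, "fingers": 0.42}
    - {"x": 0, "y": 0, "z": 0, "roll": 0, "fingers": 0.46}
    - {"x": 0, "y": 0, "z": 0, "roll": 0, "fingers": 0.55}
    - {"x": 0, "y": 0, "z": 0, "roll": 0, "fingers": 0.66}
    - {"x": 0, "y": 0, "z": 0, "roll": 0, "fingers": 0.66}

```text
clock: 19.97
eef_pos: [0.4387, 0.0107, 0.0725]
tool_rot: [0.009, 0.677, -0.006, 0.736]
ft_force: [0.5, 0.0, 0.3]
grip_width: 0.0564
```

```bash
python3 - <<'E'
from h import *
plan((.4375,.0085,.114,1.541)); print(get_obs()["ft_force"])
c=camera("wrist"); cv2.imwrite("pics/w18.png",c["frame"][:,:,::-1])
E
```

```text
t 19.97 pos [0.4387 0.0107 0.0725] yaw 1.5494 j1 0.02 j6 0.05 grip 0.0564 tilt [ 0.083  0.004 -0.997]
to (0.4375, 0.0085, 0.114, 1.541) d_tool [-0.0414 -0.002   0.0023] rows 2 per row [-0.0207 -0.001   0.0011] roll 0.0084 rows 1
[0.45168083 0.00614373 0.2779455 ]
```

View pics/w18.png

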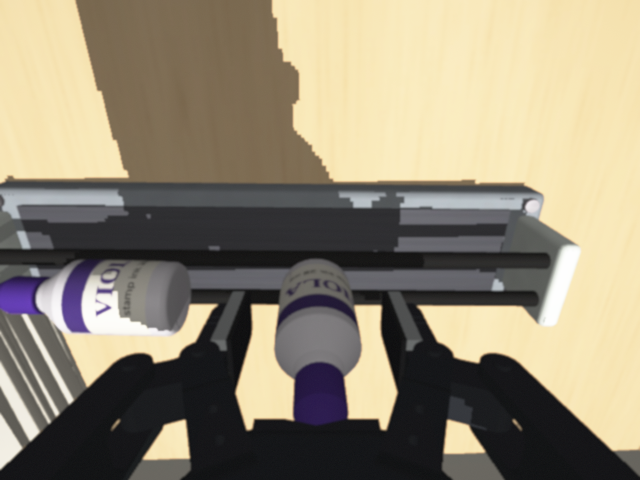

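>>> arm_command:
  motion:
    - {"x": -0.008, "y": 0, "z": 0, "roll": 0, "fingers": 0.66}
    - {"x": -0.01, "y": 0, "z": 0, "roll": 0, "fingers": 0.66}
    - {"x": -0.01, "y": 0, "z": 0.001, "roll": 0, "fingers": 0.66}
    - {"x": -0.008, "y": 0, "z": 0.001, "roll": 0, "fingers": 0.66}
    - {"x": 0, "y": 0, "z": 0, "roll": 0.008, "fingers": 0.66}
    - {"x": 0, "y": 0, "z": 0, "roll": 0, "fingers": 0.66}

```text
clock: 20.52
eef_pos: [0.4368, 0.0105, 0.1112]
tool_rot: [0.012, 0.678, -0.009, 0.735]
ft_force: [0.2, -0.0, -0.5]
grip_width: 0.0563
```

>>> arm_command:
  motion:
    - {"x": 0, "y": 0.006, "z": 0, "roll": 0, "fingers": 0.66}
    - {"x": 0, "y": 0.007, "z": 0, "roll": 0, "fingers": 0.66}
    - {"x": 0, "y": 0.007, "z": 0, "roll": 0, "fingers": 0.66}
    - {"x": 0, "y": 0.005, "z": 0, "roll": 0, "fingers": 0.66}
    - {"x": 0, "y": 0.003, "z": 0, "roll": 0, "fingers": 0.66}

```text
clock: 20.93
eef_pos: [0.4368, 0.0409, 0.1104]
tool_rot: [0.013, 0.678, -0.009, 0.735]
ft_force: [-0.1, -0.4, 0.0]
grip_width: 0.0564
```

```bash
python3 - <<'E'
from h import *
plan((.4375,.0085,.114,1.541)); print(get_obs()["ft_force"])
c=camera("wrist"); cv2.imwrite("pics/w19.png",c["frame"][:,:,::-1])
E
```

```text
t 20.93 pos [0.4368 0.0409 0.1104] yaw 1.5394 j1 0.10 j6 0.13 grip 0.0564 tilt [ 0.079  0.004 -0.997]
to (0.4375, 0.0085, 0.114, 1.541) d_tool [-0.0037 -0.0323  0.0021] rows 1 per row [-0.0037 -0.0323  0.0021] roll -0.0016 rows 1
[-0.06387838 -0.3648537   0.03347997]
```

View pics/w19.png

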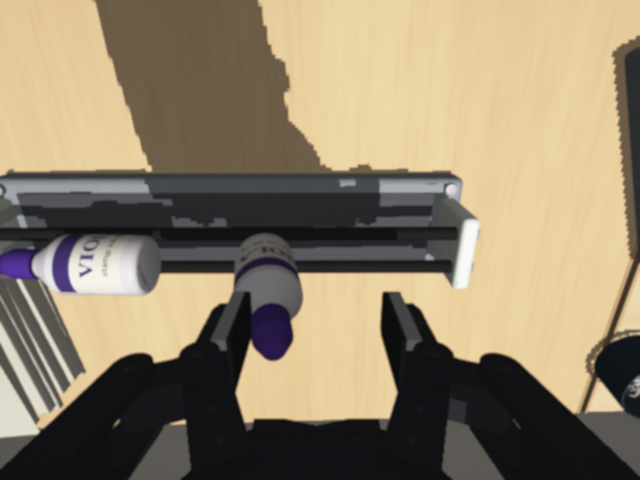

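>>> arm_command:
  motion:
    - {"x": 0, "y": 0.004, "z": 0, "roll": 0, "fingers": 0.66}
    - {"x": 0, "y": 0.004, "z": 0, "roll": 0, "fingers": 0.66}
    - {"x": 0, "y": 0.004, "z": 0, "roll": 0, "fingers": 0.66}
    - {"x": 0, "y": 0.003, "z": 0, "roll": 0, "fingers": 0.66}
    - {"x": 0, "y": 0.003, "z": 0, "roll": 0, "fingers": 0.66}
    - {"x": 0, "y": 0, "z": 0, "roll": 0, "fingers": 0.66}
    - {"x": 0, "y": 0, "z": 0, "roll": 0, "fingers": 0.66}

```text
clock: 21.57
eef_pos: [0.4371, 0.0619, 0.11]
tool_rot: [0.012, 0.679, -0.009, 0.734]
ft_force: [-0.3, -0.2, 0.9]
grip_width: 0.0563
```

```bash
python3 - <<'E'
from h import *
plan((.4375,.0085,.114,1.541)); print(get_obs()["ft_force"])
c=camera("wrist"); cv2.imwrite("pics/w20.png",c["frame"][:,:,::-1])
E
```

```text
t 21.57 pos [0.4371 0.0619 0.11  ] yaw 1.5415 j1 0.15 j6 0.18 grip 0.0563 tilt [ 0.078  0.004 -0.997]
to (0.4375, 0.0085, 0.114, 1.541) d_tool [-0.0041 -0.0533  0.0023] rows 2 per row [-0.0021 -0.0267  0.0012] roll 0.0005 rows 1
[-0.29447277 -0.19711786  0.86701763]
```

View pics/w20.png

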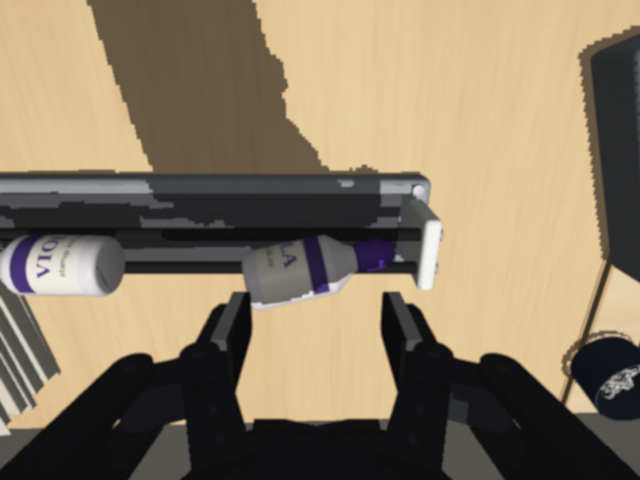

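>>> arm_command:
  motion:
    - {"x": 0, "y": 0, "z": 0, "roll": 0, "fingers": 0.66}
    - {"x": 0, "y": 0, "z": 0, "roll": 0, "fingers": 0.66}
    - {"x": 0, "y": 0, "z": 0, "roll": 0, "fingers": 0.66}
    - {"x": -0.01, "y": 0, "z": 0, "roll": 0, "fingers": 0.66}
    - {"x": -0.01, "y": 0, "z": 0, "roll": 0, "fingers": 0.66}

```text
clock: 22.03
eef_pos: [0.4335, 0.0608, 0.1282]
tool_rot: [0.012, 0.681, -0.01, 0.732]
ft_force: [0.1, 0.1, 0.0]
grip_width: 0.0564
```

```bash
python3 - <<'E'
from h import *
plan((.4375,.0085,.114,1.541)); print(get_obs()["ft_force"])
c=camera("wrist"); cv2.imwrite("pics/w21.png",c["frame"][:,:,::-1])
c=camera("scene"); crop(c,"sc21.png",240,180,400,300,5)
E
```

```text
t 22.03 pos [0.4335 0.0608 0.1282] yaw 1.5399 j1 0.14 j6 0.18 grip 0.0564 tilt [ 0.073  0.003 -0.997]
to (0.4375, 0.0085, 0.114, 1.541) d_tool [ 0.0143 -0.0522  0.0045] rows 2 per row [ 0.0072 -0.0261  0.0023] roll -0.0011 rows 1
[0.05506224 0.13851829 0.04580826]
```

View pics/w21.png

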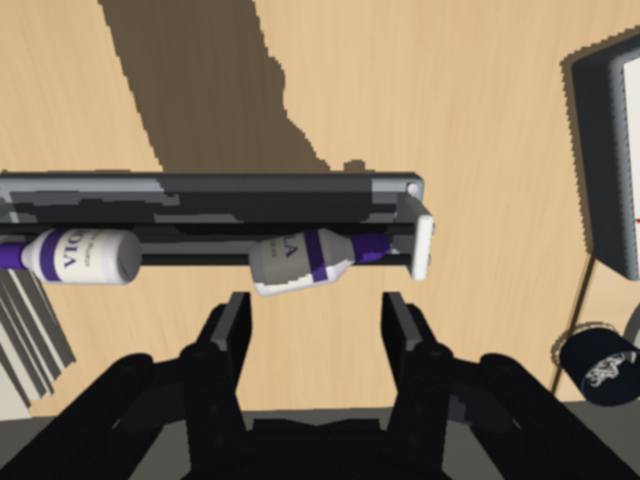

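View pics/sc21.png

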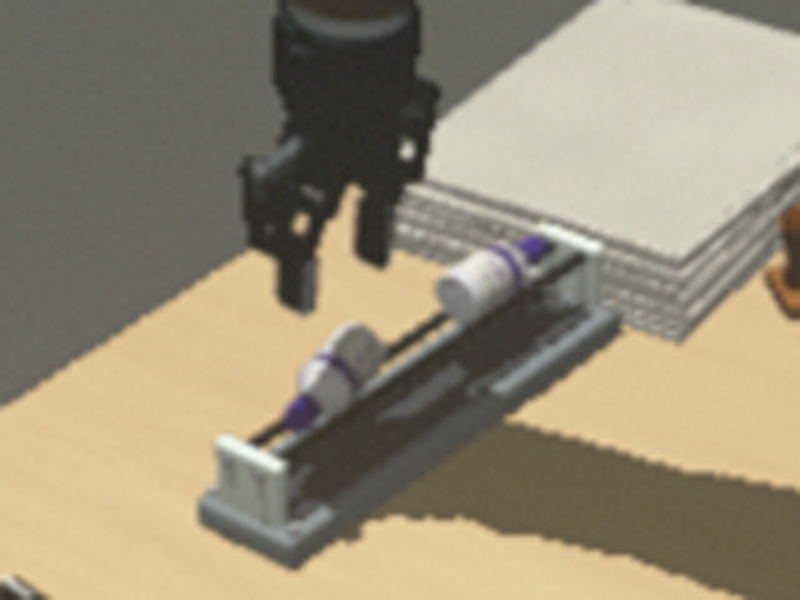

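```bash
python3 - <<'E'
from h import *
c=camera("wrist"); b=onz(c,257,274,.075);t=onz(c,390,245,.066); print("base",b,"cap",t,"yaw dev",np.arctan2((t-b)[0],(t-b)[1])-.03)
crop(c,"w21c.png",200,190,460,310,3)
plan((.440,.052,.13,-.03))
E
```

```text
base [0.44898717 0.02478056 0.075     ] cap [0.43662727 0.10589681 0.066     ] yaw dev -0.1812096194916253
t 22.18 pos [0.4346 0.061  0.1289] yaw 1.5400 j1 0.14 j6 0.18 grip 0.0566 tilt [ 0.076  0.003 -0.997]
to (0.44, 0.052, 0.13, -0.03) d_tool [-0.0007 -0.0088  0.0057] rows 1 per row [-0.0007 -0.0088  0.0057] roll 1.57 rows 14
```

View pics/w21c.png

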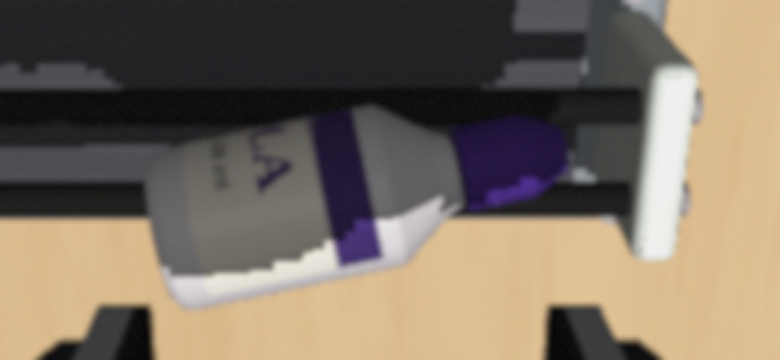

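Bottle B settled skewed by about 0.18 rad, with its base off to +x. I'll turn the gripper 90° so the jaws close across the rollers, which should square and centre it.

>>> arm_command:
  motion:
    - {"x": 0, "y": -0.003, "z": 0.003, "roll": 0.08, "fingers": 0.75}
    - {"x": -0.003, "y": 0, "z": 0, "roll": 0.12, "fingers": 0.75}
    - {"x": -0.003, "y": 0, "z": 0, "roll": 0.12, "fingers": 0.75}
    - {"x": 0, "y": 0, "z": 0, "roll": 0.12, "fingers": 0.75}
    - {"x": 0, "y": 0, "z": 0, "roll": 0.12, "fingers": 0.75}
    - {"x": 0, "y": 0, "z": 0, "roll": 0.12, "fingers": 0.75}
    - {"x": 0, "y": 0, "z": 0, "roll": 0.12, "fingers": 0.75}
    - {"x": 0, "y": 0, "z": 0, "roll": 0.12, "fingers": 0.75}
    - {"x": 0, "y": 0, "z": 0, "roll": 0.12, "fingers": 0.75}
    - {"x": 0, "y": 0, "z": 0, "roll": 0.12, "fingers": 0.75}
    - {"x": 0, "y": 0, "z": 0, "roll": 0.12, "fingers": 0.75}
    - {"x": 0, "y": 0, "z": 0, "roll": 0.12, "fingers": 0.75}
    - {"x": 0, "y": 0, "z": 0, "roll": 0.12, "fingers": 0.75}
    - {"x": 0, "y": 0, "z": 0, "roll": 0.05, "fingers": 0.75}
    - {"x": 0, "y": 0, "z": 0, "roll": 0, "fingers": 0.75}

```text
clock: 23.43
eef_pos: [0.4328, 0.056, 0.1256]
tool_rot: [0.541, 0.459, -0.506, 0.49]
ft_force: [-0.3, 0.4, -0.9]
grip_width: 0.0639
```

```bash
python3 - <<'E'
from h import *
plan((.4415,.050,.13,-.03),(.4415,.050,.062,-.03))
c=camera("wrist"); cv2.imwrite("pics/w22.png",c["frame"][:,:,::-1])
E
```

```text
t 23.43 pos [0.4328 0.056  0.1256] yaw -0.0989 j1 0.13 j6 1.80 grip 0.0639 tilt [ 0.065  0.001 -0.998]
to (0.4415, 0.05, 0.13, -0.03) d_tool [-0.0039  0.0095  0.0051] rows 1 per row [-0.0039  0.0095  0.0051] roll -0.0689 rows 1
to (0.4415, 0.05, 0.062, -0.03) d_tool [ 0.0679 -0.0044  0.0002] rows 2 per row [ 0.0339 -0.0022  0.0001] roll -0.0 rows 0
```

View pics/w22.png

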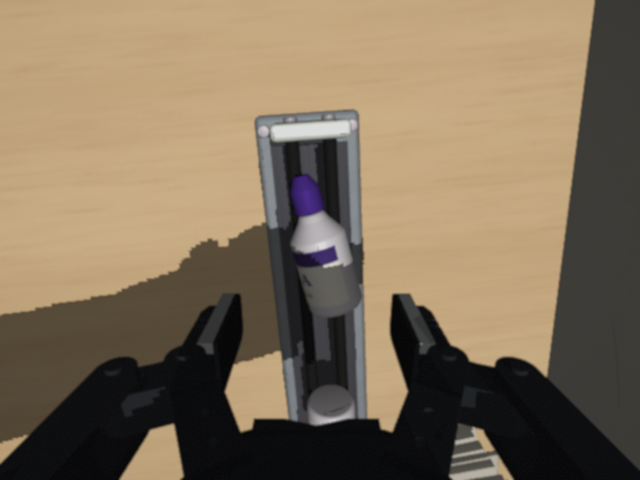

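>>> arm_command:
  motion:
    - {"x": 0, "y": 0.004, "z": 0.003, "roll": -0.035, "fingers": 0.75}
    - {"x": 0.003, "y": 0.004, "z": 0.003, "roll": -0.035, "fingers": 0.75}
    - {"x": 0.007, "y": 0, "z": 0, "roll": 0, "fingers": 0.75}
    - {"x": 0.007, "y": 0, "z": 0, "roll": 0, "fingers": 0.75}
    - {"x": 0.006, "y": 0, "z": 0, "roll": 0, "fingers": 0.75}
    - {"x": 0.003, "y": 0, "z": 0, "roll": 0, "fingers": 0.75}
    - {"x": 0, "y": 0, "z": 0, "roll": 0, "fingers": 0.75}

```text
clock: 24.07
eef_pos: [0.4404, 0.0493, 0.0956]
tool_rot: [0.52, 0.48, -0.488, 0.51]
ft_force: [-0.2, 0.4, 0.5]
grip_width: 0.0642
```

```bash
python3 - <<'E'
from h import *
plan((.4405,.047,.062,-.03))
c=camera("wrist"); cv2.imwrite("pics/w23.png",c["frame"][:,:,::-1])
E
```

```text
t 24.07 pos [0.4404 0.0493 0.0956] yaw -0.0188 j1 0.12 j6 1.70 grip 0.0642 tilt [ 0.062  0.001 -0.998]
to (0.4405, 0.047, 0.062, -0.03) d_tool [ 0.0336 -0.0019  0.0024] rows 1 per row [ 0.0336 -0.0019  0.0024] roll 0.0112 rows 1
```

View pics/w23.png

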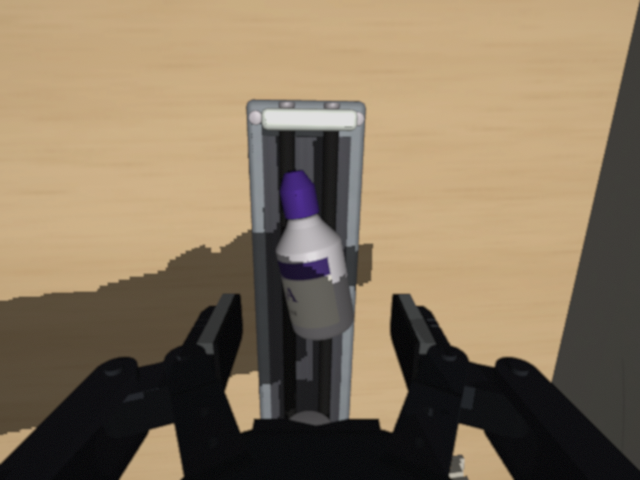

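>>> arm_command:
  motion:
    - {"x": 0.005, "y": 0, "z": 0.001, "roll": 0.01, "fingers": 0.75}
    - {"x": 0.007, "y": -0.001, "z": 0.001, "roll": 0, "fingers": 0.75}
    - {"x": 0.007, "y": -0.001, "z": 0, "roll": 0, "fingers": 0.75}
    - {"x": 0.007, "y": 0, "z": 0, "roll": 0, "fingers": 0.75}
    - {"x": 0.005, "y": 0, "z": 0, "roll": 0, "fingers": 0.75}
    - {"x": 0.001, "y": 0, "z": 0, "roll": 0, "fingers": 0.75}

```text
clock: 24.62
eef_pos: [0.4405, 0.0475, 0.061]
tool_rot: [0.523, 0.477, -0.491, 0.507]
ft_force: [-0.4, 0.4, -0.4]
grip_width: 0.064
```

```bash
python3 - <<'E'
from h import *
plan((.4405,.047,.062,-.03)); print(get_obs()["ft_force"])
c=camera("wrist"); cv2.imwrite("pics/w24.png",c["frame"][:,:,::-1])
E
```

```text
t 24.62 pos [0.4405 0.0475 0.061 ] yaw -0.0296 j1 0.11 j6 1.71 grip 0.0640 tilt [ 0.063  0.002 -0.998]
to (0.4405, 0.047, 0.062, -0.03) d_tool [-0.001   0.      0.0005] rows 1 per row [-0.001   0.      0.0005] roll 0.0004 rows 1
[-0.41779307  0.41820899 -0.37947248]
```

View pics/w24.png

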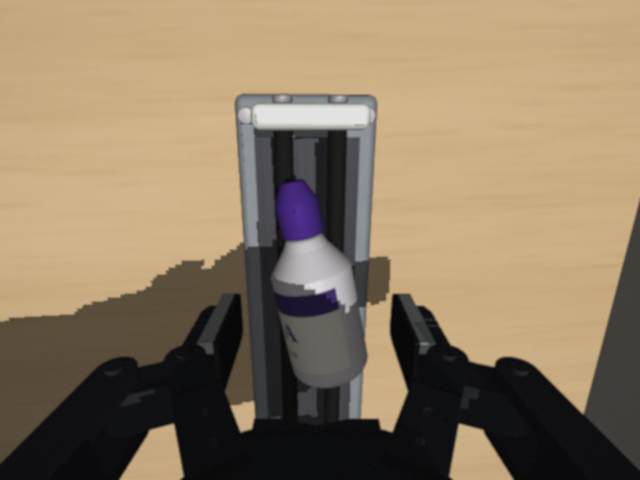

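>>> arm_command:
  motion:
    - {"x": 0.003, "y": 0, "z": 0, "roll": 0, "fingers": 0.65}
    - {"x": 0.002, "y": 0, "z": 0, "roll": 0, "fingers": 0.58}
    - {"x": 0, "y": 0, "z": 0, "roll": 0, "fingers": 0.52}
    - {"x": 0, "y": 0, "z": 0, "roll": 0, "fingers": 0.47}
    - {"x": 0, "y": 0, "z": 0, "roll": 0, "fingers": 0.43}
    - {"x": 0, "y": 0, "z": 0, "roll": 0, "fingers": 0.4}
    - {"x": 0, "y": 0, "z": 0, "roll": 0, "fingers": 0.4}

```text
clock: 25.25
eef_pos: [0.4415, 0.0477, 0.0561]
tool_rot: [0.524, 0.477, -0.49, 0.508]
ft_force: [-0.4, 0.4, -0.1]
grip_width: 0.0342
```

```bash
python3 - <<'E'
from h import *
plan((.4405,.047,.062,-.03)); print(get_obs()["ft_force"])
c=camera("wrist"); cv2.imwrite("pics/w25.png",c["frame"][:,:,::-1])
E
```

```text
t 25.25 pos [0.4415 0.0477 0.0561] yaw -0.0294 j1 0.11 j6 1.71 grip 0.0342 tilt [ 0.064  0.002 -0.998]
to (0.4405, 0.047, 0.062, -0.03) d_tool [-0.0059 -0.0006  0.0007] rows 1 per row [-0.0059 -0.0006  0.0007] roll 0.0006 rows 1
[-0.37781145  0.37902796 -0.10477306]
```

View pics/w25.png

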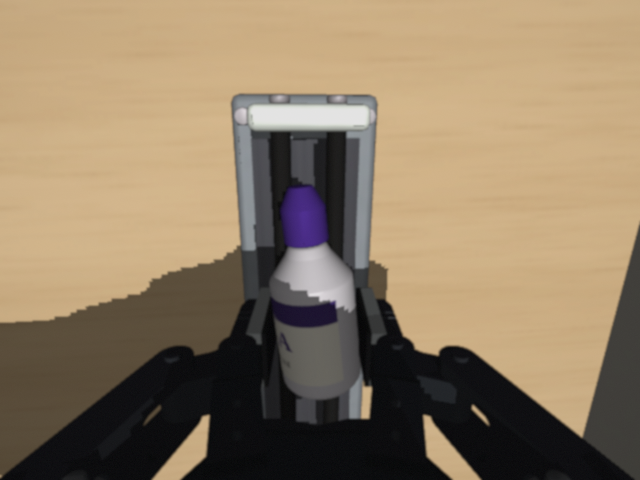

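>>> arm_command:
  motion:
    - {"x": 0, "y": -0.002, "z": 0, "roll": 0, "fingers": 0.4}
    - {"x": 0, "y": -0.0015, "z": 0, "roll": 0, "fingers": 0.39}
    - {"x": 0, "y": 0, "z": 0, "roll": 0, "fingers": 0.39}
    - {"x": 0, "y": 0, "z": 0, "roll": 0, "fingers": 0.42}
    - {"x": 0, "y": 0, "z": 0, "roll": 0, "fingers": 0.46}
    - {"x": 0, "y": 0, "z": 0, "roll": 0, "fingers": 0.52}

```text
clock: 25.8
eef_pos: [0.4384, 0.0478, 0.0566]
tool_rot: [0.524, 0.477, -0.49, 0.508]
ft_force: [0.0, -0.1, -0.1]
grip_width: 0.0445
```

```bash
python3 - <<'E'
from h import *
plan((.4405,.047,.062,-.03)); print(get_obs()["ft_force"])
c=camera("wrist"); cv2.imwrite("pics/w26.png",c["frame"][:,:,::-1])
c=camera("side"); crop(c,"sd26.png",270,160,350,300,5)
E
```

```text
t 25.80 pos [0.4384 0.0478 0.0566] yaw -0.0295 j1 0.11 j6 1.71 grip 0.0445 tilt [ 0.066  0.002 -0.998]
to (0.4405, 0.047, 0.062, -0.03) d_tool [-0.0053  0.0025  0.0007] rows 1 per row [-0.0053  0.0025  0.0007] roll 0.0005 rows 1
[ 0.04377563 -0.11129978 -0.09616748]
```

View pics/w26.png

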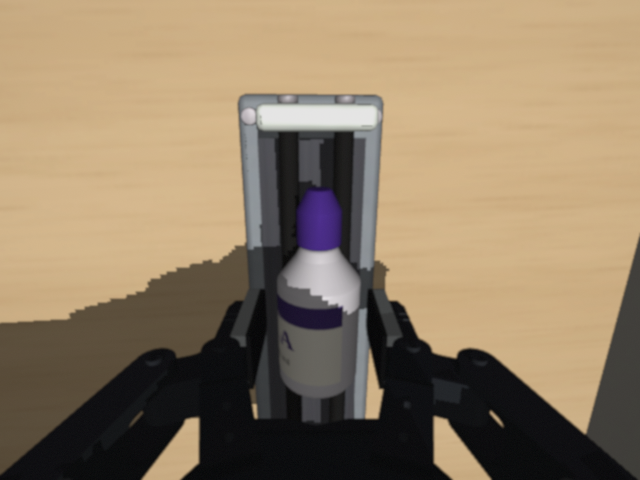

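View pics/sd26.png

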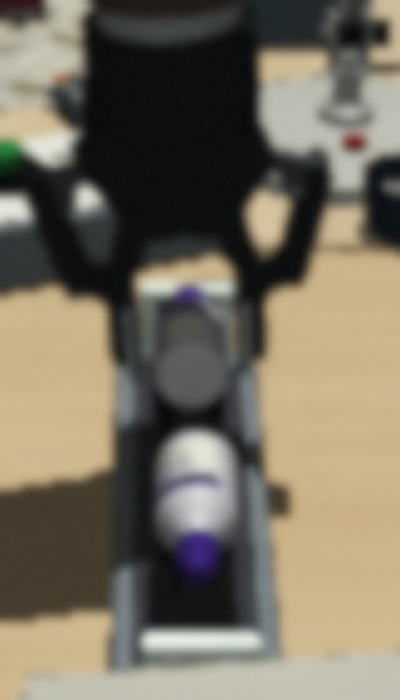

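Both bottles are now aligned in the groove. I'll back off straight up.

>>> arm_command:
  motion:
    - {"x": 0, "y": 0, "z": 0, "roll": 0, "fingers": 0.65}
    - {"x": 0, "y": 0, "z": 0, "roll": 0, "fingers": 0.75}
    - {"x": -0.01, "y": 0, "z": 0, "roll": 0, "fingers": 0.75}
    - {"x": -0.02, "y": 0, "z": 0, "roll": 0, "fingers": 0.75}
    - {"x": -0.02, "y": 0, "z": 0, "roll": 0, "fingers": 0.75}
    - {"x": -0.02, "y": 0, "z": 0, "roll": 0, "fingers": 0.75}
    - {"x": -0.02, "y": 0, "z": 0, "roll": 0, "fingers": 0.75}
    - {"x": -0.02, "y": 0, "z": 0, "roll": 0, "fingers": 0.75}
    - {"x": -0.02, "y": 0, "z": 0, "roll": 0, "fingers": 0.75}
    - {"x": -0.015, "y": 0, "z": 0, "roll": 0, "fingers": 0.75}
    - {"x": 0, "y": 0, "z": 0, "roll": 0, "fingers": 0.75}
    - {"x": 0, "y": 0, "z": 0, "roll": 0, "fingers": 0.75}

```text
clock: 26.9
eef_pos: [0.4263, 0.0472, 0.2061]
tool_rot: [0.523, 0.478, -0.492, 0.507]
ft_force: [0.5, 1.1, -0.3]
grip_width: 0.0642
```

```bash
python3 - <<'E'
from h import *
plan()
c=camera("wrist"); cv2.imwrite("pics/w27.png",c["frame"][:,:,::-1])
c=camera("scene"); crop(c,"sc27.png",200,180,360,300,5)
E
```

```text
t 26.90 pos [0.4263 0.0472 0.2061] yaw -0.0296 j1 0.11 j6 1.71 grip 0.0642 tilt [ 0.06   0.001 -0.998]
```

View pics/w27.png

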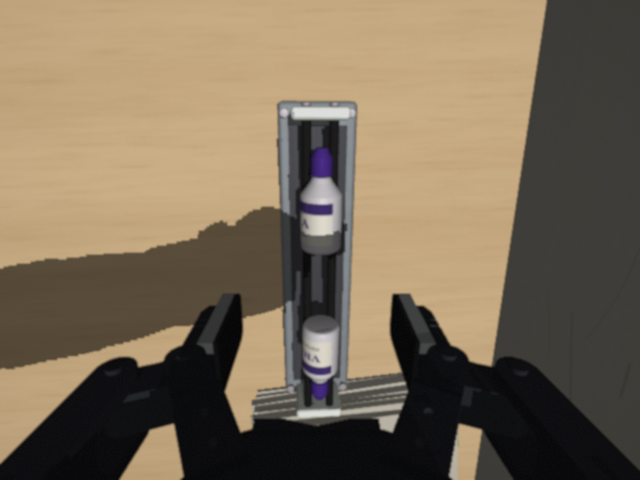

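View pics/sc27.png

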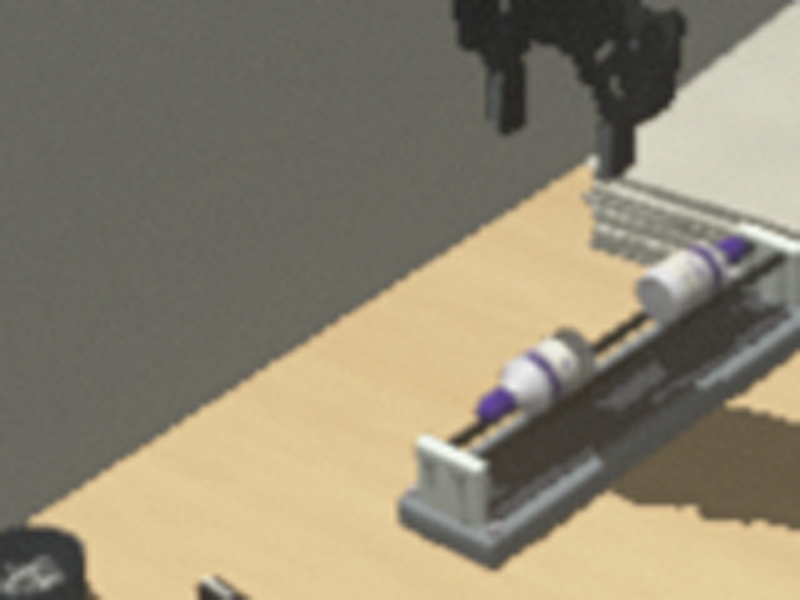

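Both bottles lie straight and centred on the rollers, so step 1 is done. Next I roll the wrist back and move over the timer.

>>> arm_command:
  motion:
    - {"x": 0, "y": 0, "z": 0, "roll": -0.08, "fingers": 0.9}
    - {"x": 0, "y": 0, "z": 0, "roll": -0.125, "fingers": 0.9}
    - {"x": 0, "y": 0, "z": 0, "roll": -0.125, "fingers": 0.9}
    - {"x": 0, "y": 0, "z": 0, "roll": -0.125, "fingers": 0.9}
    - {"x": 0, "y": 0, "z": 0, "roll": -0.125, "fingers": 0.9}
    - {"x": 0, "y": 0, "z": 0, "roll": -0.125, "fingers": 0.9}
    - {"x": 0, "y": 0, "z": 0, "roll": -0.125, "fingers": 0.9}
    - {"x": 0, "y": 0, "z": 0, "roll": -0.125, "fingers": 0.9}
    - {"x": 0, "y": 0, "z": 0, "roll": -0.125, "fingers": 0.9}
    - {"x": 0, "y": 0, "z": 0, "roll": -0.125, "fingers": 0.9}
    - {"x": 0, "y": 0, "z": 0, "roll": -0.125, "fingers": 0.9}
    - {"x": 0, "y": 0, "z": 0, "roll": -0.125, "fingers": 0.9}
    - {"x": 0, "y": 0, "z": 0, "roll": -0.1, "fingers": 0.9}
    - {"x": 0, "y": 0, "z": 0, "roll": 0, "fingers": 0.9}

```text
clock: 28.17
eef_pos: [0.413, 0.0456, 0.1832]
tool_rot: [0.01, 0.7, -0.012, 0.714]
ft_force: [-0.0, 0.3, -0.7]
grip_width: 0.077
```

```bash
python3 - <<'E'
from h import *
plan((.42,.25,.2,1.57))
c=camera("wrist"); cv2.imwrite("pics/w28.png",c["frame"][:,:,::-1])
E
```

```text
t 28.17 pos [0.413  0.0456 0.1832] yaw 1.5391 j1 0.11 j6 0.15 grip 0.0770 tilt [ 0.019 -0.003 -1.   ]
to (0.42, 0.25, 0.2, 1.57) d_tool [-0.0173  0.2044  0.0008] rows 6 per row [-0.0029  0.0341  0.0001] roll -0.0309 rows 1
```

View pics/w28.png

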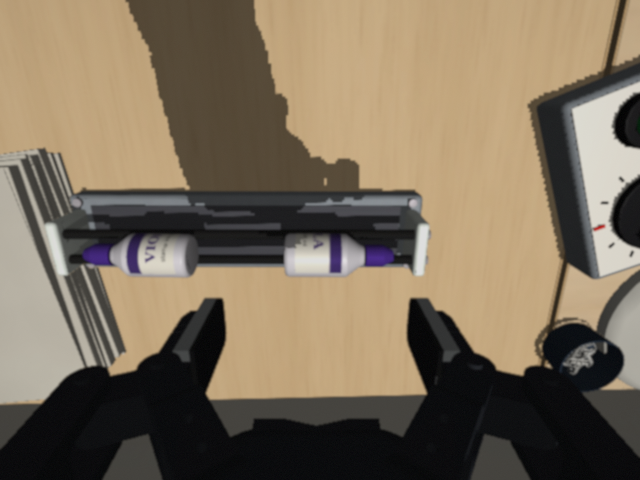

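>>> arm_command:
  motion:
    - {"x": -0.006, "y": 0.01, "z": 0, "roll": 0, "fingers": 0.9}
    - {"x": -0.006, "y": 0.02, "z": 0, "roll": 0, "fingers": 0.9}
    - {"x": -0.006, "y": 0.025, "z": 0, "roll": 0, "fingers": 0.9}
    - {"x": -0.006, "y": 0.025, "z": 0, "roll": 0, "fingers": 0.9}
    - {"x": -0.006, "y": 0.025, "z": 0, "roll": 0, "fingers": 0.9}
    - {"x": -0.006, "y": 0.025, "z": 0, "roll": 0, "fingers": 0.9}
    - {"x": -0.006, "y": 0.025, "z": 0, "roll": 0, "fingers": 0.9}
    - {"x": 0, "y": 0.025, "z": 0, "roll": 0, "fingers": 0.9}
    - {"x": 0, "y": 0.015, "z": 0, "roll": 0, "fingers": 0.9}
    - {"x": 0, "y": 0.005, "z": 0, "roll": 0, "fingers": 0.9}
    - {"x": 0, "y": 0, "z": 0, "roll": 0, "fingers": 0.9}

```text
clock: 29.13
eef_pos: [0.4184, 0.2527, 0.2162]
tool_rot: [0.022, 0.706, -0.029, 0.708]
ft_force: [0.3, -0.3, -0.3]
grip_width: 0.0768
```

```bash
python3 - <<'E'
from h import *
plan((.42,.317,.2,None))
c=camera("wrist"); cv2.imwrite("pics/w29.png",c["frame"][:,:,::-1])
E
```

```text
t 29.13 pos [0.4184 0.2527 0.2162] yaw 1.4991 j1 0.55 j6 0.62 grip 0.0768 tilt [ 0.003 -0.009 -1.   ]
to (0.42, 0.317, 0.2, None) d_tool [ 0.0156  0.0644 -0.0031] rows 2 per row [ 0.0078  0.0322 -0.0016]
```

View pics/w29.png

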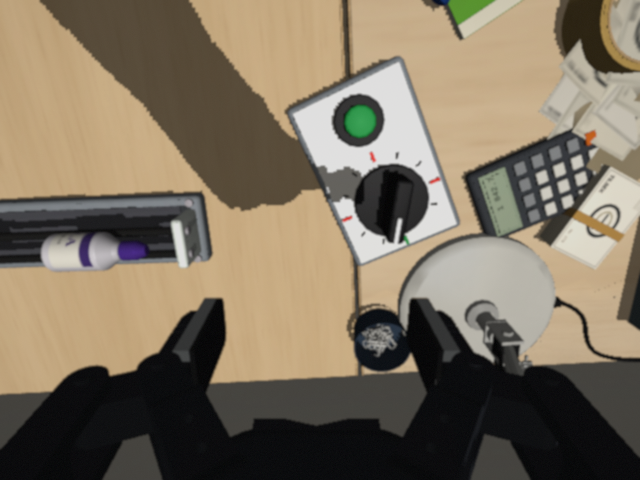

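```bash
python3 - <<'E'
from h import *
c=camera("wrist"); crop(c,"w29c.png",280,50,470,275,3)
np.save("cam29.npy",c,allow_pickle=True)
E
```

```text
(no output)
```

View pics/w29c.png

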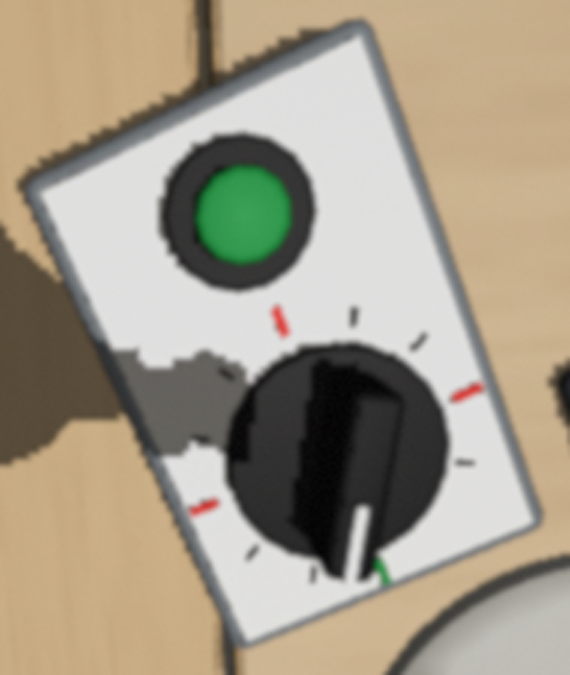

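```bash
python3 - <<'E'
from h import *
c=np.load("cam29.npy",allow_pickle=True).item()
f=lambda u,v,z:onz(c,280+u/3-.33,50+v/3-.33,z)
z0,m6,m3,m9=[f(u,v,.04) for u,v in((383,572),(280,321),(204,507),(467,393))]
ctr=(z0+m6+m3+m9)/4; print("0-6 mid",(z0+m6)/2,"3-9 mid",(m3+m9)/2)
d=z0-m6; print("timer yaw",np.arctan2(d[1],d[0])); e=m9-m3; print("from 3-9",np.arctan2(e[1],e[0])-np.pi/2)
print("rad",np.linalg.norm(d),np.linalg.norm(e))
p0,p1=f(363,507,.086),f(351,580,.086); q=p1-p0; print("pointer",p0,p1,"ang",np.arctan2(q[1],q[0]))
for u,v in((362,395),(403,402),(340,578),(370,577)): print(f(u,v,.086))
print("button",f(243,214,.055))
for u,v in((30,182),(362,25),(537,523),(243,643)): print("corner",f(u,v,.04))
for s in("scene","side"):
    pass
E
```

```text
0-6 mid [0.41790241 0.31751478 0.04      ] 3-9 mid [0.41783993 0.3174001  0.04      ]
timer yaw 0.364555718827425
from 3-9 0.3602647779037689
rad 0.08525857783845646 0.08436648968182447
pointer [0.42156074 0.31664028 0.086     ] [0.44179389 0.3135099  0.086     ] ang -0.1534986139313394
[0.39190301 0.31628861 0.086     ]
[0.39442338 0.32663625 0.086     ]
[0.44102013 0.31057853 0.086     ]
[0.44128167 0.31857044 0.086     ]
button [0.3471094  0.29099828 0.055     ]
corner [0.33488696 0.23370096 0.04      ]
corner [0.30180629 0.3257089  0.04      ]
corner [0.44488903 0.37961996 0.04      ]
corner [0.47892827 0.28837586 0.04      ]
```

The dial is at click 1, with its centre at (0.418, 0.3175), and the timer yaw is 0.362. The wrist needs half a turn back so that joint 6 can make the 150° clockwise turn.

>>> arm_command:
  motion:
    - {"x": -0.001, "y": 0, "z": 0, "roll": -0.08, "fingers": 0.6}
    - {"x": -0.001, "y": 0, "z": 0, "roll": -0.125, "fingers": 0.6}
    - {"x": -0.001, "y": 0, "z": 0, "roll": -0.125, "fingers": 0.6}
    - {"x": -0.001, "y": 0, "z": 0, "roll": -0.125, "fingers": 0.6}
    - {"x": -0.001, "y": 0, "z": 0, "roll": -0.125, "fingers": 0.6}
    - {"x": -0.001, "y": 0, "z": 0, "roll": -0.125, "fingers": 0.6}
    - {"x": -0.001, "y": 0, "z": 0, "roll": -0.125, "fingers": 0.6}
    - {"x": -0.001, "y": 0, "z": 0, "roll": -0.125, "fingers": 0.6}
    - {"x": -0.001, "y": 0, "z": 0, "roll": -0.125, "fingers": 0.6}
    - {"x": -0.001, "y": 0, "z": 0, "roll": -0.125, "fingers": 0.6}
    - {"x": -0.001, "y": 0, "z": 0, "roll": -0.125, "fingers": 0.6}
    - {"x": -0.001, "y": 0, "z": 0, "roll": -0.125, "fingers": 0.6}
    - {"x": -0.001, "y": 0, "z": 0, "roll": -0.125, "fingers": 0.6}

```text
clock: 30.32
eef_pos: [0.4161, 0.2308, 0.2277]
tool_rot: [-0.488, 0.521, 0.481, 0.509]
ft_force: [0.1, -0.2, 0.2]
grip_width: 0.0509
```

```bash
python3 - <<'E'
from h import *
plan((.418,.3175,.2,4.55))
E
```

```text
t 30.32 pos [0.4161 0.2308 0.2277] yaw 3.0811 j1 0.52 j6 -0.99 grip 0.0509 tilt [-0.005 -0.02  -1.   ]
to (0.418, 0.3175, 0.2, 4.55) d_tool [0.026  0.0032 0.0872] rows 3 per row [0.0087 0.0011 0.0291] roll -1.4689 rows 13
```

>>> arm_command:
  motion:
    - {"x": 0, "y": 0, "z": 0, "roll": -0.1, "fingers": 0.6}
    - {"x": 0, "y": 0, "z": 0, "roll": -0.125, "fingers": 0.6}
    - {"x": 0, "y": 0, "z": 0, "roll": -0.125, "fingers": 0.6}
    - {"x": 0, "y": 0, "z": 0, "roll": -0.125, "fingers": 0.6}
    - {"x": 0, "y": 0, "z": 0, "roll": -0.125, "fingers": 0.6}
    - {"x": 0, "y": 0, "z": 0, "roll": -0.125, "fingers": 0.6}
    - {"x": 0, "y": 0, "z": 0, "roll": -0.125, "fingers": 0.6}
    - {"x": 0, "y": 0, "z": 0, "roll": -0.125, "fingers": 0.6}
    - {"x": 0, "y": 0, "z": 0, "roll": -0.125, "fingers": 0.6}
    - {"x": 0, "y": 0, "z": 0, "roll": -0.125, "fingers": 0.6}
    - {"x": 0, "y": 0, "z": 0, "roll": -0.125, "fingers": 0.6}
    - {"x": 0, "y": 0, "z": 0, "roll": -0.08, "fingers": 0.6}
    - {"x": 0, "y": 0, "z": 0, "roll": 0, "fingers": 0.6}

```text
clock: 31.4
eef_pos: [0.4139, 0.2093, 0.2271]
tool_rot: [-0.701, 0.079, 0.706, 0.059]
ft_force: [-0.5, -0.1, -0.1]
grip_width: 0.0513
```

```bash
python3 - <<'E'
from h import *
plan((.418,.3175,.15,4.55))
E
```

```text
t 31.40 pos [0.4139 0.2093 0.2271] yaw -1.7672 j1 0.48 j6 -2.46 grip 0.0513 tilt [-0.01  -0.028 -1.   ]
to (0.418, 0.3175, 0.15, 4.55) d_tool [ 0.0741 -0.1091  0.0168] rows 3 per row [ 0.0247 -0.0364  0.0056] roll -0.034 rows 1
```

>>> arm_command:
  motion:
    - {"x": 0.002, "y": -0.008, "z": 0.001, "roll": 0, "fingers": 0.5}
    - {"x": 0.004, "y": -0.016, "z": 0.003, "roll": 0, "fingers": 0.5}
    - {"x": 0.004, "y": -0.018, "z": 0.003, "roll": 0, "fingers": 0.5}
    - {"x": 0.004, "y": -0.018, "z": 0.003, "roll": 0, "fingers": 0.5}
    - {"x": 0.004, "y": -0.018, "z": 0.003, "roll": 0, "fingers": 0.5}
    - {"x": 0.004, "y": -0.016, "z": 0.002, "roll": 0, "fingers": 0.5}
    - {"x": 0, "y": -0.008, "z": 0.001, "roll": 0, "fingers": 0.5}
    - {"x": 0, "y": 0, "z": 0, "roll": 0, "fingers": 0.5}
    - {"x": 0, "y": 0, "z": 0, "roll": 0, "fingers": 0.5}

```text
clock: 32.15
eef_pos: [0.4196, 0.312, 0.2001]
tool_rot: [-0.7, 0.091, 0.705, 0.07]
ft_force: [-0.4, -0.0, -0.9]
grip_width: 0.0427
```

```bash
python3 - <<'E'
from h import *
plan((.418,.3175,.12,4.55))
c=camera("wrist"); cv2.imwrite("pics/w30.png",c["frame"][:,:,::-1])
np.save("cam30.npy",c,allow_pickle=True)
print(proj(c,[[.418,.3175,.086],[.418,.3175,.04],[.348,.291,.055]]))
E
```

```text
t 32.15 pos [0.4196 0.312  0.2001] yaw -1.7985 j1 0.65 j6 -2.26 grip 0.0427 tilt [-0.011 -0.029 -1.   ]
to (0.418, 0.3175, 0.12, 4.55) d_tool [ 0.0799 -0.0075  0.0024] rows 2 per row [ 0.04   -0.0037  0.0012] roll -0.0653 rows 1
[[303.678524   229.4041281 ]
 [303.72040325 212.57514051]
 [351.32827911 284.22208939]]
```

View pics/w30.png

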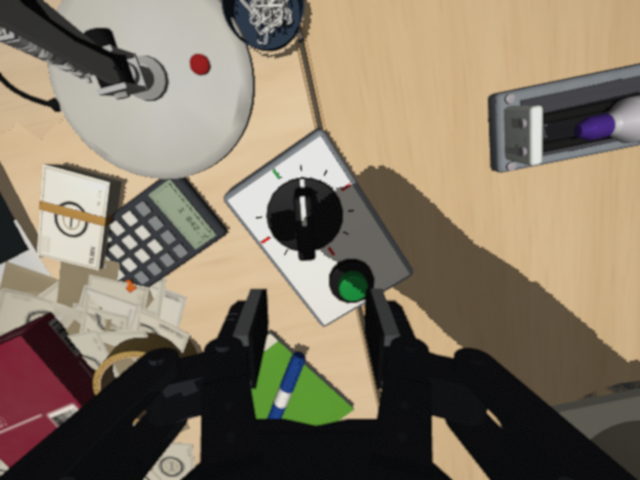

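>>> arm_command:
  motion:
    - {"x": 0.008, "y": -0.004, "z": 0.001, "roll": -0.03, "fingers": 0.5}
    - {"x": 0.012, "y": -0.003, "z": 0.001, "roll": -0.03, "fingers": 0.5}
    - {"x": 0.012, "y": 0, "z": 0, "roll": 0, "fingers": 0.5}
    - {"x": 0.012, "y": 0, "z": 0, "roll": 0, "fingers": 0.5}
    - {"x": 0.012, "y": 0, "z": 0, "roll": 0, "fingers": 0.5}
    - {"x": 0.012, "y": 0, "z": 0, "roll": 0, "fingers": 0.5}
    - {"x": 0.006, "y": 0, "z": 0, "roll": 0, "fingers": 0.5}
    - {"x": 0, "y": 0, "z": 0, "roll": 0, "fingers": 0.5}

```text
clock: 32.87
eef_pos: [0.4195, 0.3128, 0.1235]
tool_rot: [-0.703, 0.069, 0.707, 0.049]
ft_force: [-1.2, 0.0, 0.3]
grip_width: 0.0425
```

```bash
python3 - <<'E'
from h import *
plan((.418,.3175,.058,4.55))
c=camera("wrist"); cv2.imwrite("pics/w31.png",c["frame"][:,:,::-1])
np.save("cam31.npy",c,allow_pickle=True)
print(proj(c,[[.418,.3175,.086],[.418,.3175,.04]]))
E
```

```text
t 32.87 pos [0.4195 0.3128 0.1235] yaw -1.7372 j1 0.65 j6 -2.32 grip 0.0425 tilt [-0.008 -0.027 -1.   ]
to (0.418, 0.3175, 0.058, 4.55) d_tool [ 0.0654 -0.0063  0.002 ] rows 2 per row [ 0.0327 -0.0031  0.001 ] roll -0.004 rows 1
[[304.86797358 273.03243799]
 [304.91580881 243.33093288]]
```

View pics/w31.png

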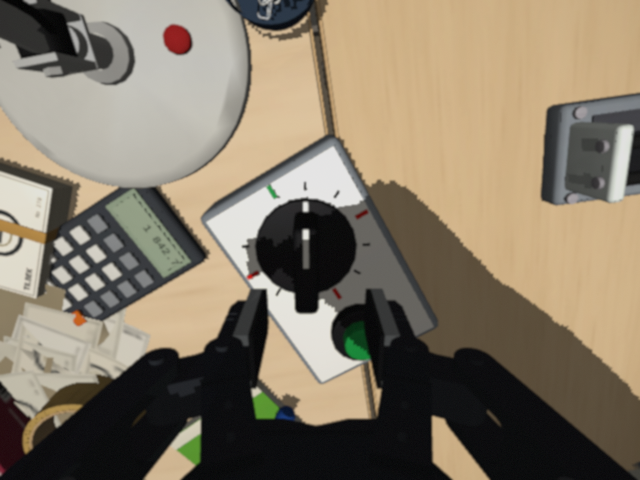

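>>> arm_command:
  motion:
    - {"x": 0.006, "y": -0.004, "z": 0.001, "roll": 0, "fingers": 0.5}
    - {"x": 0.01, "y": -0.003, "z": 0.001, "roll": 0, "fingers": 0.5}
    - {"x": 0.01, "y": 0, "z": 0, "roll": 0, "fingers": 0.5}
    - {"x": 0.01, "y": 0, "z": 0, "roll": 0, "fingers": 0.5}
    - {"x": 0.008, "y": 0, "z": 0, "roll": 0, "fingers": 0.5}
    - {"x": 0.004, "y": 0, "z": 0, "roll": 0, "fingers": 0.5}
    - {"x": 0, "y": 0, "z": 0, "roll": 0, "fingers": 0.5}

```text
clock: 33.5
eef_pos: [0.4202, 0.3209, 0.0735]
tool_rot: [-0.704, 0.067, 0.705, 0.05]
ft_force: [0.3, 0.5, 0.0]
grip_width: 0.0425
```

```bash
python3 - <<'E'
from h import *
plan((.418,.3175,.060,4.55)); print(get_obs()["ft_force"])
c=camera("wrist"); cv2.imwrite("pics/w32.png",c["frame"][:,:,::-1])
E
```

```text
t 33.50 pos [0.4202 0.3209 0.0735] yaw -1.7368 j1 0.66 j6 -2.31 grip 0.0425 tilt [-0.003 -0.023 -1.   ]
to (0.418, 0.3175, 0.06, 4.55) d_tool [0.0136 0.0034 0.0016] rows 1 per row [0.0136 0.0034 0.0016] roll -0.0036 rows 1
[0.28668386 0.54892794 0.0168176 ]
```

View pics/w32.png

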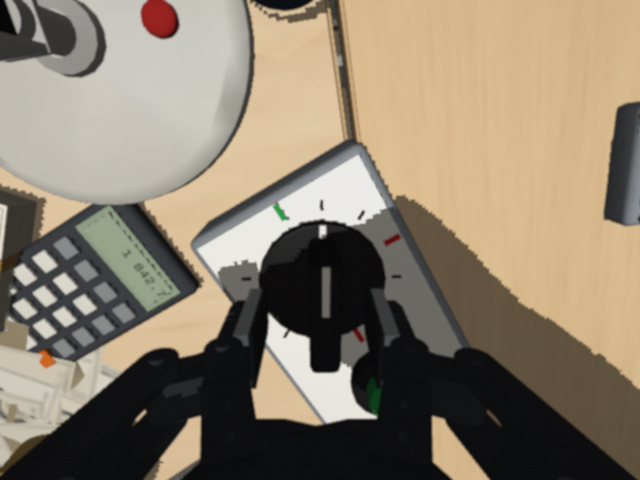

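>>> arm_command:
  motion:
    - {"x": 0.004, "y": 0.002, "z": 0.001, "roll": 0, "fingers": 0.5}
    - {"x": 0.005, "y": 0.0015, "z": 0.001, "roll": 0, "fingers": 0.5}
    - {"x": 0.004, "y": 0, "z": 0, "roll": 0, "fingers": 0.5}
    - {"x": 0, "y": 0, "z": 0, "roll": 0, "fingers": 0.4}
    - {"x": 0, "y": 0, "z": 0, "roll": 0, "fingers": 0.3}

```text
clock: 33.97
eef_pos: [0.4182, 0.3177, 0.0608]
tool_rot: [0.705, -0.066, -0.704, -0.051]
ft_force: [-0.8, -0.0, -0.1]
grip_width: 0.0259
```

```bash
python3 - <<'E'
from h import *
plan((.418,.3175,.060,4.55)); print(get_obs()["ft_force"])
c=camera("wrist"); cv2.imwrite("pics/w33.png",c["frame"][:,:,::-1])
E
```

```text
t 33.97 pos [0.4182 0.3177 0.0608] yaw -1.7368 j1 0.66 j6 -2.32 grip 0.0259 tilt [-0.001 -0.022 -1.   ]
to (0.418, 0.3175, 0.06, 4.55) d_tool [0.0008 0.0003 0.0001] rows 1 per row [0.0008 0.0003 0.0001] roll -0.0037 rows 1
[-0.77874992 -0.03711808 -0.13837111]
```

View pics/w33.png

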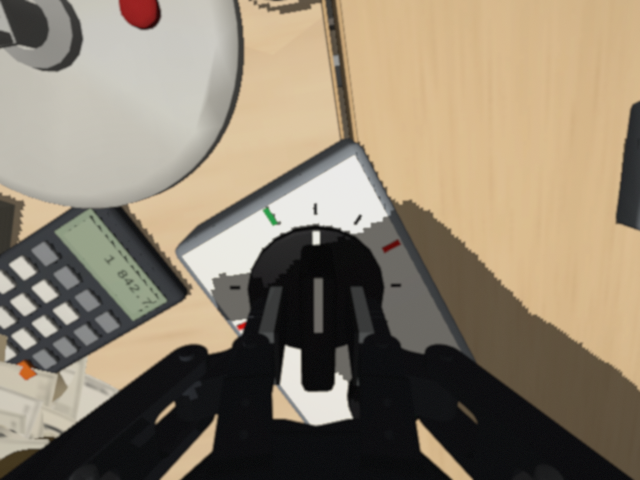

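>>> arm_command:
  motion:
    - {"x": 0, "y": 0, "z": 0, "roll": 0, "fingers": 0.2}
    - {"x": 0, "y": 0, "z": 0, "roll": 0, "fingers": 0.1}
    - {"x": 0, "y": 0, "z": 0, "roll": 0, "fingers": 0.1}
    - {"x": 0, "y": 0, "z": 0, "roll": 0.06, "fingers": 0.1}
    - {"x": 0, "y": 0, "z": 0, "roll": 0.08, "fingers": 0.1}
    - {"x": 0, "y": 0, "z": 0, "roll": 0.08, "fingers": 0.1}

```text
clock: 34.52
eef_pos: [0.4182, 0.3174, 0.0612]
tool_rot: [0.694, -0.146, -0.692, -0.131]
ft_force: [-0.4, -0.7, 0.4]
grip_width: 0.013
```

```bash
python3 - <<'E'
from h import *
plan((.418,.3175,.060,-4.351)); print(get_obs()["ft_force"],get_obs()["ft_torque"])
E
```

```text
t 34.52 pos [0.4182 0.3174 0.0612] yaw -1.9648 j1 0.66 j6 -2.09 grip 0.0130 tilt [-0.001 -0.021 -1.   ]
to (0.418, 0.3175, 0.06, -4.351) d_tool [0.0012 0.     0.0002] rows 1 per row [0.0012 0.     0.0002] roll 2.3862 rows 20
[-0.3673559  -0.6812173   0.37282851] [0.13672872 0.05777684 0.09833417]
```

Turning well, with the position steady and forces low. I'll continue in batches.

>>> arm_command:
  motion:
    - {"x": 0, "y": 0, "z": 0, "roll": 0.1, "fingers": 0.1}
    - {"x": 0, "y": 0, "z": 0, "roll": 0.1, "fingers": 0.1}
    - {"x": 0, "y": 0, "z": 0, "roll": 0.1, "fingers": 0.1}
    - {"x": 0, "y": 0, "z": 0, "roll": 0.1, "fingers": 0.1}
    - {"x": 0, "y": 0, "z": 0, "roll": 0.1, "fingers": 0.1}
    - {"x": 0, "y": 0, "z": 0, "roll": 0.1, "fingers": 0.1}
    - {"x": 0, "y": 0, "z": 0, "roll": 0.1, "fingers": 0.1}

```text
clock: 35.1
eef_pos: [0.4177, 0.3171, 0.0612]
tool_rot: [0.6, -0.385, -0.594, -0.372]
ft_force: [0.1, -1.2, -0.3]
grip_width: 0.0123
```

```bash
python3 - <<'E'
from h import *
plan((.418,.3175,.060,-4.351)); print(get_obs()["ft_force"],get_obs()["ft_torque"])
E
```

```text
t 35.10 pos [0.4177 0.3171 0.0612] yaw -2.7003 j1 0.66 j6 -1.35 grip 0.0123 tilt [-0.003 -0.021 -1.   ]
to (0.418, 0.3175, 0.06, -4.351) d_tool [ 0.0012 -0.0004  0.0002] rows 1 per row [ 0.0012 -0.0004  0.0002] roll 1.6507 rows 14
[ 0.06503322 -1.17825975 -0.26125022] [ 0.14052587  0.10468449 -0.0129615 ]
```

>>> arm_command:
  motion:
    - {"x": 0, "y": 0, "z": 0, "roll": 0.1, "fingers": 0.1}
    - {"x": 0, "y": 0, "z": 0, "roll": 0.1, "fingers": 0.1}
    - {"x": 0, "y": 0, "z": 0, "roll": 0.1, "fingers": 0.1}
    - {"x": 0, "y": 0, "z": 0, "roll": 0.1, "fingers": 0.1}
    - {"x": 0, "y": 0, "z": 0, "roll": 0.1, "fingers": 0.1}
    - {"x": 0, "y": 0, "z": 0, "roll": 0.1, "fingers": 0.1}
    - {"x": 0, "y": 0, "z": 0, "roll": 0.1, "fingers": 0.1}

```text
clock: 35.68
eef_pos: [0.4172, 0.3174, 0.0614]
tool_rot: [-0.425, 0.573, 0.417, 0.563]
ft_force: [0.8, -1.4, -0.3]
grip_width: 0.0129
```

```bash
python3 - <<'E'
from h import *
plan((.418,.3175,.060,-4.351)); print(get_obs()["ft_force"],get_obs()["ft_torque"])
c=camera("scene"); crop(c,"sc34.png",210,280,310,360,7)
E
```

```text
t 35.68 pos [0.4172 0.3174 0.0614] yaw 2.8469 j1 0.66 j6 -0.62 grip 0.0129 tilt [-0.005 -0.018 -1.   ]
to (0.418, 0.3175, 0.06, -4.351) d_tool [ 0.0014 -0.0007  0.0004] rows 1 per row [ 0.0014 -0.0007  0.0004] roll 0.9147 rows 8
[ 0.84154568 -1.44684712 -0.31549701] [0.18627171 0.12550899 0.12125317]
```

View pics/sc34.png

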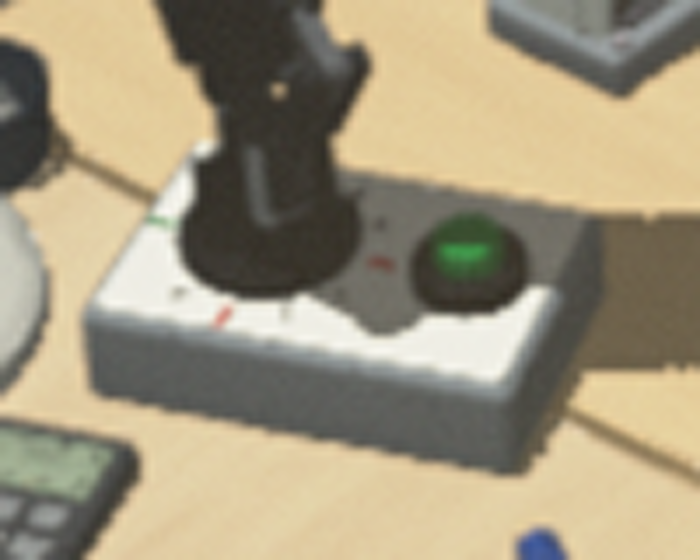

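>>> arm_command:
  motion:
    - {"x": 0, "y": 0, "z": 0, "roll": 0.1, "fingers": 0.1}
    - {"x": 0, "y": 0, "z": 0, "roll": 0.1, "fingers": 0.1}
    - {"x": 0, "y": 0, "z": 0, "roll": 0.1, "fingers": 0.1}
    - {"x": 0, "y": 0, "z": 0, "roll": 0.1, "fingers": 0.1}
    - {"x": 0, "y": 0, "z": 0, "roll": 0.1, "fingers": 0.1}
    - {"x": 0, "y": 0, "z": 0, "roll": 0.1, "fingers": 0.1}
    - {"x": 0, "y": 0, "z": 0, "roll": 0.1, "fingers": 0.1}
    - {"x": 0, "y": 0, "z": 0, "roll": 0.1, "fingers": 0.1}
    - {"x": 0, "y": 0, "z": 0, "roll": 0.06, "fingers": 0.1}
    - {"x": 0, "y": 0, "z": 0, "roll": 0, "fingers": 0.1}

```text
clock: 36.57
eef_pos: [0.4168, 0.318, 0.0614]
tool_rot: [-0.142, 0.697, 0.133, 0.69]
ft_force: [-0.3, -2.1, -0.5]
grip_width: 0.0128
```

```bash
python3 - <<'E'
from h import *
plan((.418,.3175,.060,-4.351)); print(get_obs()["ft_force"],get_obs()["ft_torque"])
c=camera("wrist"); cv2.imwrite("pics/w35.png",c["frame"][:,:,::-1])
E
```

```text
t 36.57 pos [0.4168 0.318  0.0614] yaw 1.9624 j1 0.66 j6 0.26 grip 0.0128 tilt [-0.007 -0.015 -1.   ]
to (0.418, 0.3175, 0.06, -4.351) d_tool [ 0.0014 -0.0009  0.0009] rows 1 per row [ 0.0014 -0.0009  0.0009] roll 0.0302 rows 1
[-0.34384622 -2.07336044 -0.46681775] [ 0.18840193 -0.02839729 -0.09477929]
```

View pics/w35.png

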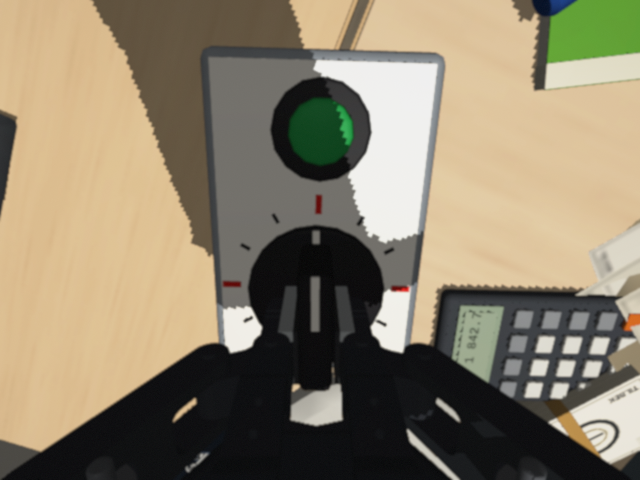

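The pointer (316,237) lines up with the red mark (319,204), the mark for click 6. Opening and backing off.

>>> arm_command:
  motion:
    - {"x": 0, "y": 0, "z": 0, "roll": 0, "fingers": 0.25}
    - {"x": 0, "y": 0, "z": 0, "roll": 0, "fingers": 0.4}
    - {"x": 0, "y": 0, "z": 0, "roll": 0, "fingers": 0.45}
    - {"x": 0, "y": 0, "z": 0, "roll": 0, "fingers": 0.45}
    - {"x": -0.01, "y": 0, "z": 0, "roll": 0, "fingers": 0.45}
    - {"x": -0.015, "y": 0, "z": 0, "roll": 0, "fingers": 0.45}
    - {"x": -0.015, "y": 0, "z": 0, "roll": 0, "fingers": 0.45}
    - {"x": -0.015, "y": 0, "z": 0, "roll": 0, "fingers": 0.3}
    - {"x": -0.015, "y": 0, "z": 0, "roll": 0, "fingers": 0.1}
    - {"x": -0.008, "y": 0, "z": 0, "roll": 0, "fingers": 0}
    - {"x": 0, "y": 0, "z": 0, "roll": 0, "fingers": 0}
    - {"x": 0, "y": 0, "z": 0, "roll": 0, "fingers": 0}

```text
clock: 37.62
eef_pos: [0.4178, 0.3201, 0.1472]
tool_rot: [-0.147, 0.695, 0.138, 0.69]
ft_force: [-0.1, 0.2, -0.6]
grip_width: 0.0001
```

```bash
python3 - <<'E'
from h import *
plan((.348,.291,.14,None)); print(get_obs()["ft_force"],get_obs()["ft_torque"])
c=camera("wrist"); cv2.imwrite("pics/w36.png",c["frame"][:,:,::-1])
np.save("cam36.npy",c,allow_pickle=True)
E
```

```text
t 37.62 pos [0.4178 0.3201 0.1472] yaw 1.9759 j1 0.66 j6 0.25 grip 0.0001 tilt [-0.004 -0.014 -1.   ]
to (0.348, 0.291, 0.14, None) d_tool [ 0.0079  0.0009 -0.0756] rows 2 per row [ 0.0039  0.0004 -0.0378] 
[-0.14551021  0.18153521 -0.6444167 ] [0.02341345 0.00199808 0.0054348 ]
```

View pics/w36.png

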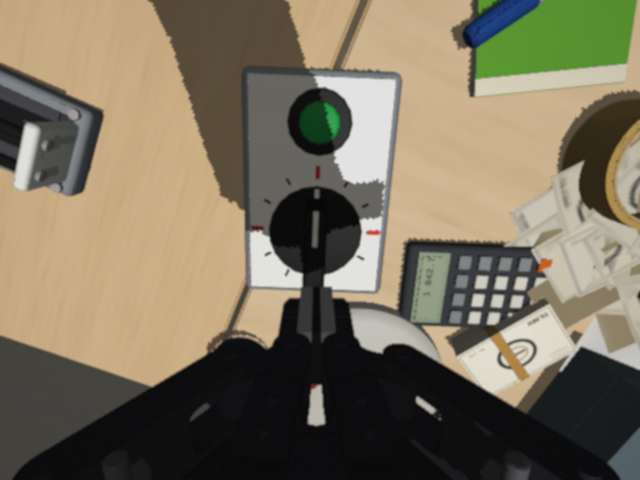

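```bash
python3 - <<'E'
from h import *
c=np.load("cam36.npy",allow_pickle=True).item()
hs=cv2.cvtColor(c["frame"],cv2.COLOR_RGB2HSV); m=cv2.inRange(hs,(45,90,30),(85,255,255)); m[:60]=0;m[170:]=0;m[:,:260]=0;m[:,380:]=0
ys,xs=np.nonzero(m); print(xs.mean(),ys.mean(),xs.min(),xs.max(),ys.min(),ys.max())
for z in(.05,.06): print(onz(c,(xs.min()+xs.max())/2,(ys.min()+ys.max())/2,z))
a=onz(c,318,172,.04);print("mark6",a)
crop(c,"w36c.png",230,60,420,300,2.5)
b=onz(c,(xs.min()+xs.max())/2,(ys.min()+ys.max())/2,.055)
plan((b[0],b[1],.10,None),(b[0],b[1],.07,None))
E
```

```text
319.43349414197104 121.97174362508615 299 340 100 144
[0.34724211 0.29064798 0.05      ]
[0.34705285 0.29058306 0.06      ]
mark6 [0.37823563 0.30290851 0.04      ]
t 37.67 pos [0.4179 0.3201 0.147 ] yaw 1.9759 j1 0.66 j6 0.25 grip -0.0002 tilt [-0.004 -0.014 -1.   ]
to (np.float64(0.3471474821502915), np.float64(0.2906155201018672), 0.1, None) d_tool [ 0.0477  0.0013 -0.0762] rows 2 per row [ 0.0239  0.0006 -0.0381] 
to (np.float64(0.3471474821502915), np.float64(0.2906155201018672), 0.07, None) d_tool [0.03   0.0003 0.0003] rows 1 per row [0.03   0.0003 0.0003]
```

View pics/w36c.png

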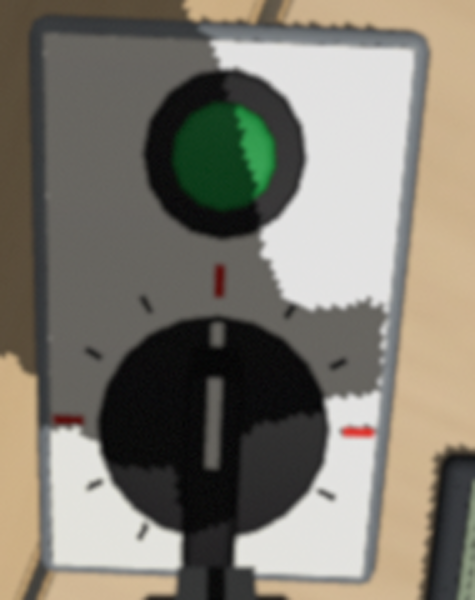

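>>> arm_command:
  motion:
    - {"x": 0, "y": 0, "z": -0.008, "roll": 0, "fingers": 0}
    - {"x": 0, "y": 0, "z": -0.014, "roll": 0, "fingers": 0}
    - {"x": 0.002, "y": 0, "z": -0.014, "roll": 0, "fingers": 0}
    - {"x": 0.004, "y": 0, "z": -0.014, "roll": 0, "fingers": 0}
    - {"x": 0.006, "y": 0, "z": -0.012, "roll": 0, "fingers": 0}
    - {"x": 0.008, "y": 0, "z": -0.008, "roll": 0, "fingers": 0}
    - {"x": 0.008, "y": 0, "z": -0.004, "roll": 0, "fingers": 0}
    - {"x": 0.006, "y": 0, "z": 0, "roll": 0, "fingers": 0}
    - {"x": 0, "y": 0, "z": 0, "roll": 0, "fingers": 0}
    - {"x": 0, "y": 0, "z": 0, "roll": 0, "fingers": 0}

```text
clock: 38.5
eef_pos: [0.3372, 0.2824, 0.1041]
tool_rot: [-0.15, 0.701, 0.135, 0.684]
ft_force: [-0.5, -0.1, -0.3]
grip_width: -0.0002
```

```bash
python3 - <<'E'
from h import *
plan((.3471,.2906,.07,None)); print(get_obs()["ft_force"])
c=camera("wrist"); cv2.imwrite("pics/w37.png",c["frame"][:,:,::-1])
E
```

```text
t 38.50 pos [0.3372 0.2824 0.1041] yaw 1.9769 j1 0.70 j6 0.30 grip -0.0002 tilt [-0.019 -0.025 -0.999]
to (0.3471, 0.2906, 0.07, None) d_tool [0.0337 0.0042 0.0133] rows 1 per row [0.0337 0.0042 0.0133] 
[-0.45616409 -0.10066339 -0.31506208]
```

View pics/w37.png

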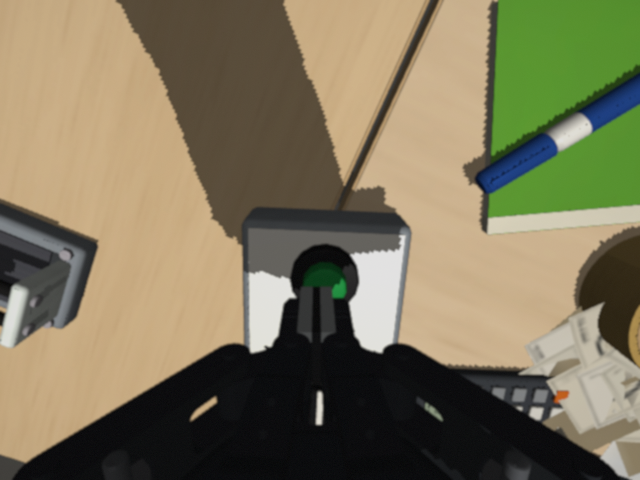

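>>> arm_command:
  motion:
    - {"x": 0.003, "y": 0.002, "z": 0.005, "roll": 0, "fingers": 0}
    - {"x": 0.006, "y": 0.002, "z": 0.005, "roll": 0, "fingers": 0}
    - {"x": 0.006, "y": 0, "z": 0.003, "roll": 0, "fingers": 0}
    - {"x": 0.006, "y": 0, "z": 0, "roll": 0, "fingers": 0}
    - {"x": 0.003, "y": 0, "z": 0, "roll": 0, "fingers": 0}
    - {"x": 0, "y": 0, "z": 0, "roll": 0, "fingers": 0}

```text
clock: 39.05
eef_pos: [0.351, 0.2933, 0.0778]
tool_rot: [-0.149, 0.7, 0.135, 0.685]
ft_force: [-0.0, -1.0, 0.2]
grip_width: -0.0003
```

```bash
python3 - <<'E'
from h import *
plan((.3471,.2906,.065,None)); print(get_obs()["ft_force"])
E
```

```text
t 39.05 pos [0.351  0.2933 0.0778] yaw 1.9760 j1 0.70 j6 0.30 grip -0.0003 tilt [-0.016 -0.023 -1.   ]
to (0.3471, 0.2906, 0.065, None) d_tool [ 0.013  -0.0007 -0.0043] rows 1 per row [ 0.013  -0.0007 -0.0043] 
[-0.01846078 -0.97548552  0.22253203]
```

>>> arm_command:
  motion:
    - {"x": 0.003, "y": 0, "z": -0.002, "roll": 0, "fingers": 0}
    - {"x": 0.004, "y": 0, "z": -0.002, "roll": 0, "fingers": 0}
    - {"x": 0.004, "y": 0, "z": 0, "roll": 0, "fingers": 0}
    - {"x": 0.003, "y": 0, "z": 0, "roll": 0, "fingers": 0}

```text
clock: 39.38
eef_pos: [0.3466, 0.2911, 0.0628]
tool_rot: [-0.149, 0.7, 0.135, 0.685]
ft_force: [0.3, 0.2, 1.3]
grip_width: 0.0
```

```bash
python3 - <<'E'
from h import *
plan((.3471,.2906,.055,None)); print(get_obs()["ft_force"])
c=camera("wrist"); cv2.imwrite("pics/w38.png",c["frame"][:,:,::-1])
E
```

```text
t 39.38 pos [0.3466 0.2911 0.0628] yaw 1.9759 j1 0.70 j6 0.30 grip 0.0000 tilt [-0.016 -0.023 -1.   ]
to (0.3471, 0.2906, 0.055, None) d_tool [ 0.0078 -0.0005  0.0004] rows 1 per row [ 0.0078 -0.0005  0.0004] 
[0.26787417 0.20306628 1.31188672]
```

View pics/w38.png

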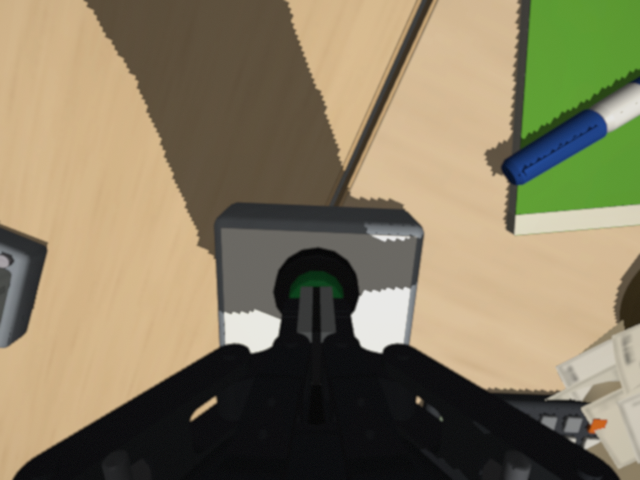

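>>> arm_command:
  motion:
    - {"x": 0.002, "y": 0, "z": 0, "roll": 0, "fingers": 0}
    - {"x": 0.002, "y": 0, "z": 0, "roll": 0, "fingers": 0}
    - {"x": 0.002, "y": 0, "z": 0, "roll": 0, "fingers": 0}

```text
clock: 39.68
eef_pos: [0.3467, 0.2911, 0.057]
tool_rot: [-0.149, 0.7, 0.136, 0.686]
ft_force: [-1.6, -0.9, 5.1]
grip_width: 0.0002
```

>>> arm_command:
  motion:
    - {"x": 0.0015, "y": 0, "z": 0, "roll": 0, "fingers": 0}
    - {"x": 0.001, "y": 0, "z": 0, "roll": 0, "fingers": 0}

```text
clock: 39.85
eef_pos: [0.3467, 0.2911, 0.0565]
tool_rot: [-0.149, 0.699, 0.136, 0.686]
ft_force: [-3.7, -2.4, 12.3]
grip_width: -0.0001
```

The button is on its hard stop at 12 N. Hold briefly, then lift and clear.

>>> arm_command:
  motion:
    - {"x": 0.0005, "y": 0, "z": 0, "roll": 0, "fingers": 0}
    - {"x": -0.006, "y": 0, "z": 0, "roll": 0, "fingers": 0}
    - {"x": -0.012, "y": 0, "z": 0, "roll": 0, "fingers": 0}
    - {"x": -0.015, "y": 0, "z": 0, "roll": 0, "fingers": 0}
    - {"x": -0.02, "y": 0, "z": 0, "roll": 0, "fingers": 0}
    - {"x": -0.02, "y": 0, "z": 0, "roll": 0, "fingers": 0}
    - {"x": -0.02, "y": 0, "z": -0.005, "roll": 0, "fingers": 0}
    - {"x": -0.02, "y": 0, "z": -0.01, "roll": 0, "fingers": 0}
    - {"x": -0.02, "y": 0, "z": -0.01, "roll": 0, "fingers": 0}
    - {"x": -0.01, "y": 0, "z": 0, "roll": 0, "fingers": 0}
    - {"x": 0, "y": 0, "z": 0, "roll": 0, "fingers": 0}
    - {"x": 0, "y": 0, "z": 0, "roll": 0, "fingers": 0}

```text
clock: 40.85
eef_pos: [0.3247, 0.2837, 0.2074]
tool_rot: [-0.149, 0.699, 0.136, 0.686]
ft_force: [-0.3, -0.5, 0.1]
grip_width: -0.0001
```

```bash
python3 - <<'E'
from h import *
plan(); print(get_obs()["ft_force"])
c=camera("wrist"); cv2.imwrite("pics/w40.png",c["frame"][:,:,::-1])
c=camera("side"); crop(c,"sd40.png",170,160,410,440,2)
c=camera("scene"); crop(c,"sc40.png",200,180,440,360,3)
E
```

```text
t 40.85 pos [0.3247 0.2837 0.2074] yaw 1.9755 j1 0.72 j6 0.32 grip -0.0001 tilt [-0.015 -0.022 -1.   ]
[-0.33193812 -0.46366637  0.05903376]
```

View pics/w40.png

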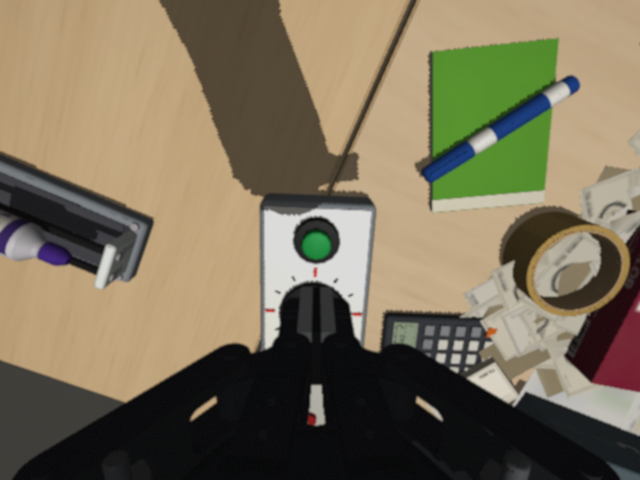

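View pics/sd40.png

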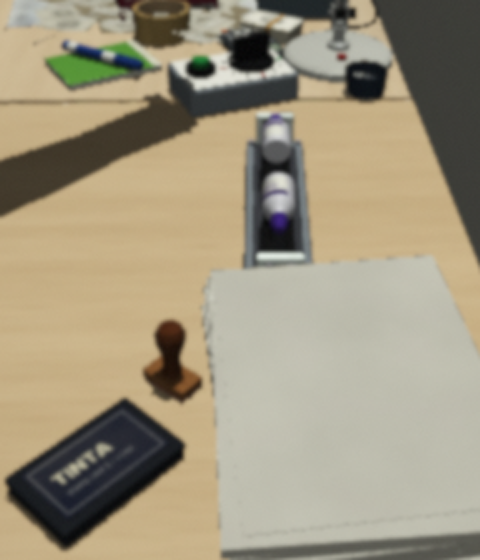

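View pics/sc40.png

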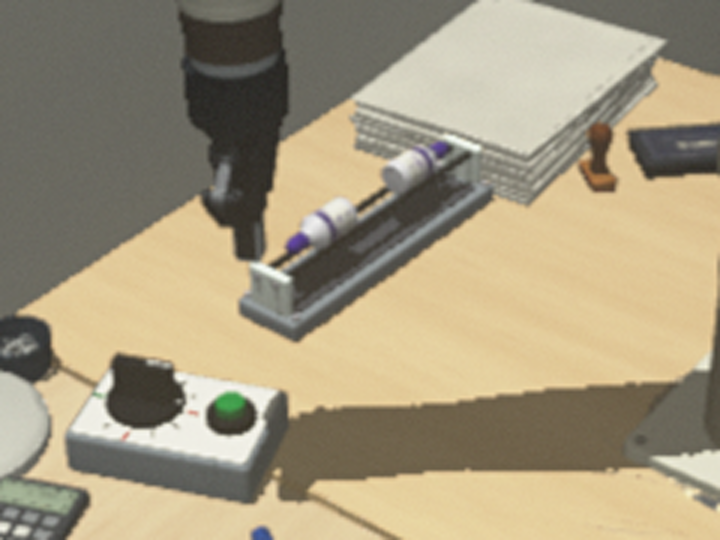

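```bash
python3 - <<'E'
from workcell import *
print(job_done())
E
```

```text
the job is handed in; nothing more can be done
None
```

I laid both bottles on the rollers, set the timer dial to click 6, pressed and released the green button, and handed the job in at about 41 s. No verdict came back.

- **Bottles:** Only two were in the scene. I stood each one on the rollers and tipped it over lengthwise, caps pointing outward. The second first settled about 0.18 rad skewed, so I squared it up with the jaws across the rollers. The final wrist, scene and side views showed both lying straight in the groove with nothing touching them.
- **Dial:** It started at click 1 and I turned it clockwise to click 6. After letting go, the pointer lined up with the red 6 mark. In the last pictures the fingers partly hid the dial, so that final look only confirms the bar still lay along the button line.
- **Start button:** I pressed it from first contact at a height of 62.8 mm down to a hard stop at 56.5 mm, where the force reached 12 N. The last pictures show it up again.
- **Everything else:** The gripper was clear of everything at the end. The stamp pad and wooden stamp were never approached, and the timer stayed where I had measured it.

The commanded moves drifted a little, by a few millimetres and up to about 0.08 rad of tool tilt. I corrected the position as I went, and most of the tilt had gone by the time I turned the dial.

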